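# Make up a two-tier service kit of battery packs and USB sticks

## Robot

A 6-joint arm with a two-finger parallel gripper is mounted at the origin on a cart in front of the work surface, level with it; the furniture and walls round the work are solid. World frame = base frame: x ahead of the robot, y to its left, z up, the work surface at z = 0. Lengths are in m, angles in degrees, forces in N, time in s.
With the tool pointing down it reaches from about 0.3 to 0.75 m from the base axis. Payload 8.5 kg.
Tool frame: the origin (TCP) lies between the finger pads; the fingertips stand 17 mm ahead of it and the grasp point (between the pads) lies 2 mm behind it; z points along the fingers, y is the direction in which the jaws open and shut (so a half turn about z gives the same grasp; the last joint's range is limited). The gripper opens to 85 mm and grips with 20 to 120 N. Pads are 22 mm wide; open, the fingers measure 114 mm over their backs; the gripper's body (76 mm by 85 mm) begins 54 mm behind the grasp point. The pads swing forward as they close: fully open they stand 13 mm farther back than shut.
Start: joints at [-75.533, 21.807, 74.336, -0, 83.858, -12.336], TCP at [0.248, -0.491, 0.248] pointing down, gripper open.
Joint ranges: [-178.18, 178.18], [-50.72, 133.34], [12.68, 142.11], [-81.47, 261.47], [9.98, 163.14], [-165.26, 165.26]. Speed limits (degrees/s): [136.94, 136.94, 180, 180, 180, 180].

## Interface

Orientations are given as a 3x3 rotation matrix whose columns are the frame's x, y, z axes.
In Python, from rig import readout, eyes, env gives the robot as it stands.
- The arm moves only by the tool arm_command, never from a script. Its argument "rows" is text: rows parted by semicolons, each of 7 numbers parted by spaces: the closure, from 0 (fully open) to 1 (shut), then the shift along the tool's x, y, z in mm, then the turn, a rotation vector about the tool's x, y, z in degrees. In form: grip dx dy dz rx ry rz; .... A call has 1 to 5 rows; each row shifts and turns the commanded pose from where the row before left it, along the tool's axes as they then stand; what a row does not reach is not made up. A row lasts 1/12 s, in which the tool goes at most 41.7 mm and 7.16 degrees, less where a joint would pass 70% of its speed; a pose out of reach is approached as far as the arm can. A call with a gripper value outside its range is refused whole. The fingers move at their own pace and stop on an object; "squeeze" is the grip in N (left out, the last holds). Time passes only in rows, so rows that do not move let the fingers close. It gives the time, the measured TCP pose, the force and the opening at its end, in the units of the state.
- readout.observe(): the state, without advancing time (a new reading comes with each control period).
- eyes.get_image(name): name is "scene" or "top" or "wrist"; returns the picture (420x560x3 uint8, red, green, blue); there is no depth.
- eyes.camera_model(name): a dict with "mtx" (3x3 intrinsics, pixels), "view" (4x4, takes a point from world to camera coordinates). Camera axes: x right, y up, looking along -z (the intrinsics and any distortion apply to the point x, -y, -z); pixel columns grow to the right and rows downward; lengths in m; the calibration is good to about 2 mm. A picture is of the moment at which its call begins: read the wrist's pose just before it. camera_model takes no time and is no camera call; for the wrist camera it gives the pose at the moment of the call.
- env.close_job(): hands the job in, once; it reports no verdict.
The state is a dict: "time_s": time; "q": joint angles; "qvel": joint speeds; "joint_efforts": joint torques, N m; "position": TCP position; "tool_rot": TCP orientation; "ft_force": force on the tool from outside, world axes, zero at the start; "wrist_torque": the same for the moment, N m; "grip_width": finger opening in m.
Only numpy, scipy, OpenCV 4.12 (cv2) and the standard library are available. Lean on these libraries where they do the work, as an engineer would, in place of code of your own. Each camera call takes 0.05 s, during which the arm holds its last target. There are 200 camera calls.

## Task

Make up the service kit for two terminals: lay the two battery packs flat in the grey base tray, one in each bay. Then stack the blue tray squarely on the grey one, so that it sits down fully between the four corner lugs, and only then, so that nothing slides about while the tray is carried, lay the two USB sticks in the blue tray, one in each bay. The connector, knob and flux bottle are not part of the kit: leave them where they are.

Things in the scene. Friction and masses are not known exactly. Their poses are not given: they have to be found in the camera images.
- tray_base: Grey stacking tray, loose, 450 g. Origin: centre of underside; x along its length, z up. 194 x 82 mm, rim 32 high, walls and floor 4. A 10 mm web along y at x=0 (top at z=30) parts two bays, each 86 (x) by 74 (y) inside, centred at x=+-48, y=0, floor at z=4. L-shaped lugs 4 thick outside each corner rise 11 above the rim: 5 straight, then flared outward.
- tray_top: Blue tray, same shape and axes as the grey, 200 g; stands upright on the bench; carry it by its middle web. Stacked (either way round) it rests on the grey rim, its origin 32 mm above the grey tray's, with 2 mm play each way inside the grey lugs; their flare guides it in from about 4 mm off. Then its bay floors are 36 mm above the grey underside.
- pack_1: Battery pack: dark grey flat block with a cream label on top, 36 (x) x 56 (y) x 11 mm (z), lying flat, origin at the centre of its underside; 45 g. Solid sides up to 10 mm high. The two packs are alike.
- pack_2: Battery pack: dark grey flat block with a cream label on top, 36 (x) x 56 (y) x 11 mm (z), lying flat, origin at the centre of its underside; 45 g. Solid sides up to 10 mm high. The two packs are alike.
- stick_1: USB memory stick: black body with a bright metal plug at one end, 17 (x) x 52 (y, overall) x 8 mm (z), lying flat, origin at the centre of its underside. The two sticks are alike.
- stick_2: USB memory stick: black body with a bright metal plug at one end, 17 (x) x 52 (y, overall) x 8 mm (z), lying flat, origin at the centre of its underside. The two sticks are alike.
- connector: Bystander: pale grey pin header block with rows of gold pins on top, 11 x 34 x 14 mm, origin at the centre of its underside.
- knob: Bystander: round black instrument knob with a pale cap, 24 mm across, 16 mm high, origin at the centre of its underside.
- flux: Bystander: small orange bottle with a black screw cap, 30 mm across, 58 mm high, origin at the centre of its underside.
There are look-alikes about, which are no part of the job. Leave any brown, green or pink look-alike of the pack_2 alone.

How it is judged:
By the outcome, as a careful person would: the job done as asked, in the order asked, and still so for the second after the job is handed in, with the robot touching nothing.
It also fails if it takes over 144 s, if anything falls off the work surface, if the arm or the gripper's body presses on something with over 40 N, if the wrist force passes 120 N, or if a joint passes its speed limit or range.

## Working session

There is one attempt and no reset: what is moved stays moved. The work goes in short steps, Python scripts to look and compute and a tool call to move; the robot and the scene stay as the last step left them, time stands still between calls to the robot, and variables do not carry over. Pictures are saved under pics/ and viewed, about 12 in all and at most 16, crops included, and the job is handed in when it is done.

Besides the shell and the picture viewer there is one more tool, called after "Request:" as name(argument=value, ...) on one line, values as JSON. arm_command: Moves the arm, as the interface text tells. Its arguments: {"type":"object","properties":{"rows":{"type":"string"},"squeeze":{"type":"number"}},"required":["rows"]}

```bash
mkdir -p pics; ls; cat > h.py <<'E'
import numpy as np, cv2
from rig import readout, eyes, env
def snap(cam,name,crop=None,scale=1):
    m=eyes.camera_model(cam); im=eyes.get_image(cam)
    np.savez('pics/'+name+'.npz',im=im,mtx=m['mtx'],view=m['view'])
    o=im[:,:,::-1]
    if crop: o=o[crop[1]:crop[3],crop[0]:crop[2]]
    if scale!=1: o=cv2.resize(o,None,fx=scale,fy=scale,interpolation=cv2.INTER_CUBIC)
    cv2.imwrite('pics/'+name+'.png',o)
def crop(name,out,c,scale):
    o=np.load('pics/'+name+'.npz')['im'][c[1]:c[3],c[0]:c[2],::-1]
    cv2.imwrite('pics/'+out+'.png',cv2.resize(o,None,fx=scale,fy=scale,interpolation=cv2.INTER_CUBIC))
def ray(name,u,v,z):
    d=np.load('pics/'+name+'.npz'); V=d['view']; p=np.linalg.inv(d['mtx'])@[u,v,1]
    R=V[:3,:3].T; c=-R@V[:3,3]; w=R@[p[0],-p[1],-p[2]]
    return (c+w*(z-c[2])/w[2])[:2]
def proj(name,P):
    d=np.load('pics/'+name+'.npz'); c=d['view'][:3,:3]@np.array(P)+d['view'][:3,3]
    q=d['mtx']@[c[0],-c[1],-c[2]]; return q[:2]/q[2]
E
python3 - <<'E'
from h import *
for k,v in readout.observe().items(): print(k,np.round(v,3).tolist())
for c in ['top','scene']: snap(c,c+'0')
m=eyes.camera_model('top'); print(m)
im=np.vstack([np.load('pics/top0.npz')['im']])[:,:,::-1]
cv2.imwrite('pics/top0b.png',cv2.resize(im,(800,600),interpolation=cv2.INTER_CUBIC))
E
```

```text
pics
time_s 0.0
q [-75.534, 21.842, 74.385, 0.0, 83.859, -12.336]
qvel [-0.07, -0.058, 0.076, 0.039, 0.022, -0.103]
joint_efforts [0.001, -44.846, -23.127, -0.0, 0.005, -0.0]
position [0.248, -0.491, 0.248]
tool_rot [[0.893, 0.451, -0.0], [0.451, -0.893, 0.001], [0.0, -0.001, -1.0]]
ft_force [-1.06, 0.193, -0.152]
wrist_torque [-0.004, 0.047, -0.009]
grip_width 0.085
{'mtx': array([[514.0736298 ,   0.        , 288.59823695],
       [  0.        , 514.0736298 , 214.94466835],
       [  0.        ,   0.        ,   1.        ]]), 'view': array([[-0.01445203, -0.99989207,  0.00264462, -0.07886201],
       [ 0.98002548, -0.01364012,  0.19840366, -0.4506202 ],
       [-0.19834617,  0.00545912,  0.98011683, -1.52537698],
       [ 0.        ,  0.        ,  0.        ,  1.        ]])}
```

View pics/top0b.png

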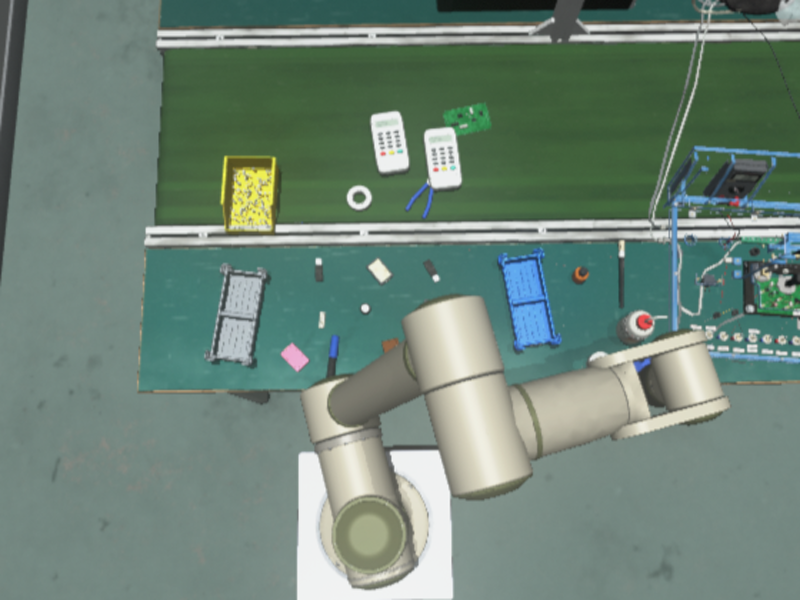

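View pics/scene0.png

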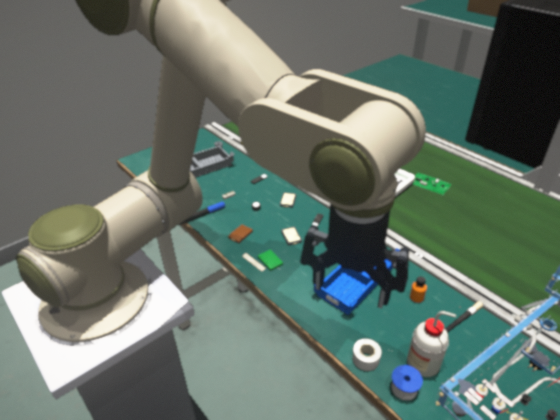

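The top view shows the grey tray (238,313), the blue tray (528,300), sticks (319,269) and (431,271), one pack (380,270), and the pink one at (294,356). The second pack is hidden by the arm, but the scene view shows it at (291,236).

```bash
python3 - <<'E'
from h import *
for n,u,v,z in [('grey',238,313,.032),('blue',528,300,.032),('s1',319,269,.008),('s2',431,271,.008),('p1',380,270,.011),('conn',321,319,.014),('knob',365,309,.016),('pink',294,356,.011),('brown',390,346,.011),('flux',581,275,.05)]:
    print(n,np.round(ray('top0',u*.7,v*.7,z),3))
for n,u,v,z in [('p1',288,200,.011),('p2',291,236,.011),('green',271,260,.011),('brown',241,233,.011),('white',253,262,0.0)]: print('scene',n,np.round(ray('scene0',u,v,z),3))
crop('top0','c1',(140,160,300,280),5)
m=eyes.camera_model('wrist'); print(m)
s=readout.observe();R=np.array(s['tool_rot']);V=m['view'];c=-V[:3,:3].T@V[:3,3]
print('cam in tool',R.T@(c-s['position']), 'axes in tool',R.T@V[:3,:3].T)
E
```

```text
grey [0.444 0.29 ]
blue [ 0.464 -0.336]
s1 [0.546 0.12 ]
s2 [ 0.538 -0.128]
p1 [ 0.541 -0.015]
conn [0.432 0.113]
knob [0.453 0.018]
pink [0.352 0.171]
brown [ 0.371 -0.036]
flux [ 0.514 -0.449]
scene p1 [ 0.535 -0.022]
scene p2 [ 0.443 -0.138]
scene green [ 0.353 -0.171]
scene brown [ 0.358 -0.048]
scene white [ 0.324 -0.139]
{'mtx': array([[344.36038972,   0.        , 282.08896198],
       [  0.        , 344.36038972, 206.59244819],
       [  0.        ,   0.        ,   1.        ]]), 'view': array([[ 0.45064821, -0.89270055, -0.00138258, -0.54968474],
       [ 0.84645058,  0.42779157, -0.31704226,  0.04116701],
       [ 0.28361525,  0.14170424,  0.9484104 , -0.38049638],
       [ 0.        ,  0.        ,  0.        ,  1.        ]])}
cam in tool [ 0.0814058   0.00030452 -0.12535856] axes in tool [[-3.16145570e-04  9.48330603e-01  3.17283733e-01]
 [ 9.99999943e-01  2.61856560e-04  2.13748626e-04]
 [ 1.19621536e-04  3.17283783e-01 -9.48330632e-01]]
```

View pics/c1.png

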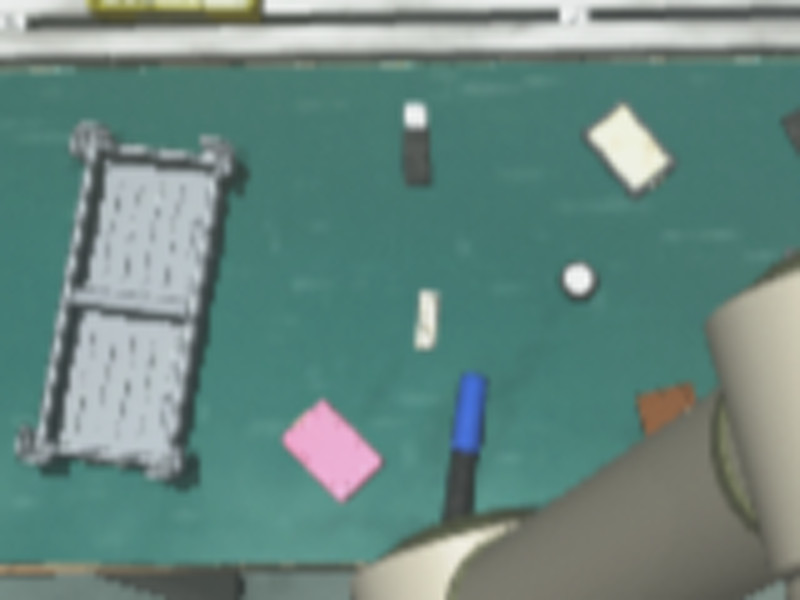

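```bash
cat >> h.py <<'E'
from scipy.spatial.transform import Rotation as Ro
def plan(*wps,grip=0,step=36,rot=6.):
    """waypoints (x,y,z mm,yaw deg[,grip[,step]]), tool down; prints rows for arm_command"""
    s=readout.observe(); p=np.array(s['position'])*1000; R=np.array(s['tool_rot']); yaw=np.degrees(np.arctan2(R[1,0],R[0,0]))
    rows=[]
    for w in wps:
        t=np.array(w[:3],float); g=w[4] if len(w)>4 else grip; st=w[5] if len(w)>5 else step
        dy=(w[3]-yaw+180)%360-180
        n=max(1,int(np.ceil(max(np.linalg.norm(t-p)/st,abs(dy)/rot)))); p0,y0=p.copy(),yaw
        for i in range(1,n+1):
            c,sn=np.cos(np.radians(yaw)),np.sin(np.radians(yaw)); T=np.array([[c,sn,0],[sn,-c,0],[0,0,-1]])
            d=np.round(T.T@(p0+(t-p0)*i/n-p),1); r=np.round(-(y0+dy*i/n-yaw),1)
            p=p+T@d; yaw=yaw-r; rows.append(f"{g:g} {d[0]:g} {d[1]:g} {d[2]:g} 0 0 {r:g}")
    for i in range(0,len(rows),5): print('; '.join(rows[i:i+5]))
def st():
    s=readout.observe(); R=np.array(s['tool_rot'])
    print('t',round(s['time_s'],2),'p',np.round(np.array(s['position'])*1000,1),'yaw',round(np.degrees(np.arctan2(R[1,0],R[0,0])),2),'tilt',np.round(R[:2,2],4),'F',np.round(s['ft_force'],1),'w',round(s['grip_width']*1000,1),'q',np.round(s['q'],0))
E
python3 -c "
from h import *
plan((420,-20,320,0))"
```

```text
0 24.4 -22.8 -4.8 0 0 1.8; 0 23.6 -23.6 -4.8 0 0 1.8; 0 22.9 -24.3 -4.8 0 0 1.8; 0 22.2 -25.1 -4.9 0 0 1.7; 0 21.4 -25.6 -4.8 0 0 1.8
0 20.5 -26.4 -4.8 0 0 1.8; 0 19.7 -26.9 -4.8 0 0 1.8; 0 18.9 -27.6 -4.8 0 0 1.8; 0 18 -28.2 -4.8 0 0 1.8; 0 17.1 -28.7 -4.8 0 0 1.8
0 16.2 -29.2 -4.9 0 0 1.8; 0 15.2 -29.7 -4.8 0 0 1.7; 0 14.4 -30.2 -4.8 0 0 1.8; 0 13.4 -30.6 -4.8 0 0 1.8; 0 12.5 -31 -4.8 0 0 1.8
```

Request:
arm_command(rows="0 24 -23 -5 0 0 1.8; 0 24 -24 -5 0 0 1.8; 0 23 -24 -5 0 0 1.8; 0 22 -25 -5 0 0 1.8; 0 21 -26 -5 0 0 1.8")

```text
time_s: 0.52
position: [0.3049, -0.3321, 0.2732]
tool_rot: [[0.953, 0.304, -0.0], [0.304, -0.953, 0.001], [-0.0, -0.001, -1.0]]
ft_force: [-0.4, 0.4, 0.3]
grip_width: 0.0854
```

Request:
arm_command(rows="0 21 -26 -5 0 0 1.8; 0 20 -27 -5 0 0 1.8; 0 19 -28 -5 0 0 1.8; 0 18 -28 -5 0 0 1.8; 0 17 -29 -5 0 0 1.8")

```text
time_s: 0.93
position: [0.3632, -0.1747, 0.2984]
tool_rot: [[0.989, 0.151, -0.0], [0.151, -0.989, 0.0], [-0.0, -0.0, -1.0]]
ft_force: [1.0, -0.7, -0.9]
grip_width: 0.085
```

Request:
arm_command(rows="0 16 -29 -5 0 0 1.8; 0 15 -30 -5 0 0 1.8; 0 14 -30 -5 0 0 1.8; 0 13 -31 -5 0 0 1.8; 0 12 -31 -5 0 0 1.8")

```text
time_s: 1.35
position: [0.4192, -0.0177, 0.3235]
tool_rot: [[1.0, -0.005, -0.0], [-0.005, -1.0, 0.0], [-0.0, -0.0, -1.0]]
ft_force: [1.6, -0.5, 0.3]
grip_width: 0.0853
```

Request:
arm_command(rows="0 0 0 0 0 0 0; 0 0 0 0 0 0 0")

```text
time_s: 1.52
position: [0.4192, -0.0183, 0.3232]
tool_rot: [[1.0, 0.0, -0.0], [0.0, -1.0, -0.0], [-0.0, 0.0, -1.0]]
ft_force: [-0.8, -0.6, -0.3]
grip_width: 0.0856
```

```bash
python3 - <<'E'
from h import *
st(); snap('wrist','w1',scale=1.42); snap('top','top1')
E
```

```text
t 1.52 p [419.2 -18.3 323.2] yaw 0.01 tilt [-0.0003 -0.0001] F [-0.8 -0.6 -0.3] w 85.6 q [-19.   6.  84.  -0.  90.  71.]
```

View pics/w1.png

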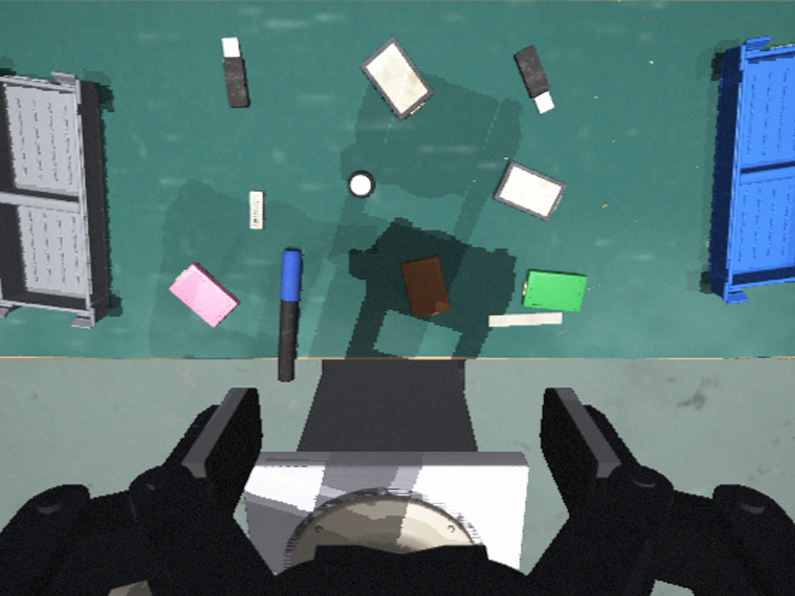

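The wrist view shows the packs at (397,79) and (530,190), the sticks at (235,72) with its plug up and (533,79) with its plug down, and both trays partly in view. The brown, green and pink blocks are look-alikes.

```bash
python3 - <<'E'
from h import *
im=np.load('pics/w1.npz')['im']; g=im.astype(int)
cream=((g.min(2)>150)&(g[...,0]>g[...,2]+5)).astype(np.uint8)
cream=cv2.morphologyEx(cream,cv2.MORPH_CLOSE,np.ones((3,3)))
n,l,s,c=cv2.connectedComponentsWithStats(cream)
for i in range(1,n):
    if 600<s[i,4]<3000 and s[i,1]<240:
        pts=np.argwhere(l==i)[:,::-1]
        W=np.array([ray('w1',u,v,.011) for u,v in pts])*1000
        print('cc',c[i]*1.42,cv2.minAreaRect(W.astype(np.float32)))
S=1.42
def rect(n,pts,z):
    W=np.array([ray('w1',u/S,v/S,z) for u,v in pts])*1000
    print(n,np.round(W,0).tolist(),cv2.minAreaRect(W.astype(np.float32)))
rect('p1',[(362,68),(393,40),(432,90),(402,117)],.011)
rect('p2',[(511,160),(566,186),(549,219),(495,194)],.011)
rect('s1',[(223,39),(238,38),(247,105),(230,107)],.008)
rect('s2',[(516,51),(534,46),(553,107),(538,111)],.006)
rect('grey web',[(0,190),(82,199),(86,211),(0,203)],.030)
rect('blue web',[(742,174),(795,164),(795,174),(743,184)],.030)
E
```

```text
cc [397.74872105  78.99375629] ((540.5564575195312, -15.336160659790039), (46.65385437011719, 28.941390991210938), 37.96970748901367)
cc [201.78369048 295.21208333] ((352.08837890625, 169.16339111328125), (54.970191955566406, 35.3929443359375), 43.43138122558594)
p1 [[549.0, 13.0], [569.0, -12.0], [532.0, -45.0], [511.0, -20.0]] ((540.2439575195312, -15.805322647094727), (50.21201705932617, 32.699562072753906), 40.789798736572266)
p2 [[476.0, -114.0], [454.0, -164.0], [425.0, -152.0], [447.0, -102.0]] ((450.2890930175781, -132.91888427734375), (55.265647888183594, 31.527645111083984), 66.1332778930664)
s1 [[570.0, 125.0], [571.0, 113.0], [520.0, 111.0], [519.0, 125.0]] ((544.9824829101562, 119.04618835449219), (51.59675216674805, 14.537995338439941), 2.5167388916015625)
s2 [[562.0, -113.0], [566.0, -127.0], [519.0, -148.0], [516.0, -135.0]] ((540.3770751953125, -130.29428100585938), (53.04434585571289, 14.693537712097168), 23.360702514648438)
grey web [[453.0, 319.0], [445.0, 252.0], [435.0, 250.0], [442.0, 322.0]] ((443.8072814941406, 285.63336181640625), (72.06448364257812, 11.10447883605957), 84.5899658203125)
blue web [[466.0, -303.0], [474.0, -346.0], [466.0, -348.0], [457.0, -306.0]] ((465.66522216796875, -325.5124206542969), (8.544139862060547, 43.375755310058594), 11.139046669006348)
```

```bash
python3 -c "
from h import *
plan((540,-15.5,100,40),(540,-15.5,18,40,0,28))"
```

```text
0 15.1 -0.6 27.9 0 0 -5; 0 15.2 0.7 27.8 0 0 -5; 0 15 2.1 27.9 0 0 -5.1; 0 14.7 3.3 27.9 0 0 -5; 0 14.4 4.6 27.9 0 0 -5
0 14 5.9 27.8 0 0 -5; 0 13.4 7.1 27.9 0 0 -5.1; 0 12.7 8.2 27.9 0 0 -5; 0 0 0 27.3 0 0 0; 0 0 0 27.3 0 0 0
0 0 0 27.4 0 0 0
```

Request:
arm_command(rows="0 15 -0.6 28 0 0 -5; 0 15.2 0.7 28 0 0 -5; 0 15 2 28 0 0 -5; 0 14.7 3.3 28 0 0 -5; 0 14.4 4.6 28 0 0 -5")

```text
time_s: 2.03
position: [0.4949, -0.0182, 0.1818]
tool_rot: [[0.907, 0.421, -0.0], [0.421, -0.907, -0.0], [-0.0, -0.0, -1.0]]
ft_force: [1.0, -0.1, -0.0]
grip_width: 0.0854
```

Request:
arm_command(rows="0 14 6 28 0 0 -5; 0 13.4 7 28 0 0 -5; 0 12.7 8 27 0 0 -5; 0 0 0 27 0 0 0; 0 0 0 27 0 0 0")

```text
time_s: 2.45
position: [0.5401, -0.0167, 0.0446]
tool_rot: [[0.769, 0.639, -0.0], [0.639, -0.769, -0.0], [-0.0, -0.0, -1.0]]
ft_force: [0.3, 0.5, 0.2]
grip_width: 0.0852
```

Request:
arm_command(rows="0 0 0 20 0 0 0; 0 0 0 7 0 0 0; 0 0 0 0 0 0 0")

```text
time_s: 2.7
position: [0.5391, -0.0161, 0.0179]
tool_rot: [[0.769, 0.639, -0.003], [0.639, -0.769, 0.001], [-0.002, -0.003, -1.0]]
ft_force: [-0.1, -0.5, 0.2]
grip_width: 0.0853
```

Request:
arm_command(rows="1 0 0 0 0 0 0; 1 0 0 0 0 0 0; 1 0 0 0 0 0 0; 1 0 0 0 0 0 0; 1 0 0 0 0 0 0", squeeze=40)

```text
time_s: 3.12
position: [0.5404, -0.0151, 0.0206]
tool_rot: [[0.768, 0.64, 0.002], [0.64, -0.768, -0.001], [0.001, 0.002, -1.0]]
ft_force: [-1.4, -1.0, 6.5]
grip_width: 0.0344
```

Request:
arm_command(rows="1 0 0 0 0 0 0; 1 0 0 0 0 0 0; 1 0 0 0 0 0 0; 1 0 0 0 0 0 0; 1 0 0 0 0 0 0")

```text
time_s: 3.53
position: [0.5404, -0.0151, 0.0206]
tool_rot: [[0.768, 0.64, 0.002], [0.64, -0.768, -0.001], [0.001, 0.002, -1.0]]
ft_force: [-1.4, -0.8, 8.5]
grip_width: 0.0343
```

Request:
arm_command(rows="1 0 0 0 0 0 0; 1 0 0 -20 0 0 0; 1 0 0 -30 0 0 0; 1 0 0 -30 0 0 0; 1 0 0 0 0 0 0")

```text
time_s: 3.95
position: [0.5423, -0.0154, 0.1049]
tool_rot: [[0.768, 0.64, 0.01], [0.64, -0.768, -0.002], [0.006, 0.008, -1.0]]
ft_force: [1.0, -0.2, 0.5]
grip_width: 0.0348
```

```bash
python3 -c "
from h import *
st(); plan((405,265,160,84,1))"
```

```text
t 3.95 p [542.3 -15.4 104.9] yaw 39.83 tilt [ 0.0096 -0.0024] F [ 1.  -0.2  0.5] w 34.8 q [-14.  29.  88.   0.  62.  36.]
1 8.2 -33.7 -6.1 0 0 -4.9; 1 11.1 -32.9 -6.1 0 0 -4.9; 1 13.9 -31.8 -6.2 0 0 -4.9; 1 16.5 -30.5 -6.1 0 0 -4.9; 1 19 -28.9 -6.1 0 0 -4.9
1 21.5 -27.3 -6.1 0 0 -4.9; 1 23.7 -25.3 -6.2 0 0 -5; 1 25.9 -23.1 -6.1 0 0 -4.9; 1 27.7 -20.9 -6.1 0 0 -4.9
```

```bash
python3 -c "
from h import *
st(); plan((438,235,160,84,1))"
```

```text
t 3.95 p [542.3 -15.4 104.9] yaw 39.83 tilt [ 0.0096 -0.0024] F [ 1.  -0.2  0.5] w 34.8 q [-14.  29.  88.   0.  62.  36.]
1 10 -32.4 -6.9 0 0 -5.5; 1 13.1 -31.3 -6.9 0 0 -5.5; 1 16 -29.8 -6.9 0 0 -5.6; 1 18.9 -28.2 -6.9 0 0 -5.5; 1 21.5 -26.2 -6.8 0 0 -5.5
1 23.9 -24.1 -6.9 0 0 -5.5; 1 26.1 -21.6 -6.9 0 0 -5.6; 1 28.1 -19 -6.9 0 0 -5.5
```

Request:
arm_command(rows="1 10 -32.4 -7 0 0 -5.5; 1 13 -31 -7 0 0 -5.5; 1 16 -30 -7 0 0 -5.5; 1 19 -28 -7 0 0 -5.5; 1 21.5 -26 -7 0 0 -5.5")

```text
time_s: 4.37
position: [0.4745, 0.1426, 0.1349]
tool_rot: [[0.382, 0.924, 0.001], [0.924, -0.382, 0.0], [0.0, 0.0, -1.0]]
ft_force: [-0.2, 0.1, 0.3]
grip_width: 0.0346
```

Request:
arm_command(rows="1 24 -24 -7 0 0 -5.5; 1 26 -21.6 -7 0 0 -5.6; 1 28 -19 -7 0 0 -5.5; 1 0 0 0 0 0 0; 1 0 0 0 0 0 0")

```text
time_s: 4.78
position: [0.4359, 0.2364, 0.1558]
tool_rot: [[0.103, 0.995, 0.001], [0.995, -0.103, 0.0], [0.0, 0.001, -1.0]]
ft_force: [0.2, -0.2, -0.8]
grip_width: 0.0349
```

```bash
python3 - <<'E'
from h import *
st(); snap('wrist','w2',scale=1.42)
E
```

```text
t 4.78 p [435.9 236.4 155.8] yaw 84.06 tilt [0.0012 0.0002] F [ 0.2 -0.2 -0.8] w 34.9 q [15. 22. 91. -0. 67. 21.]
```

View pics/w2.png

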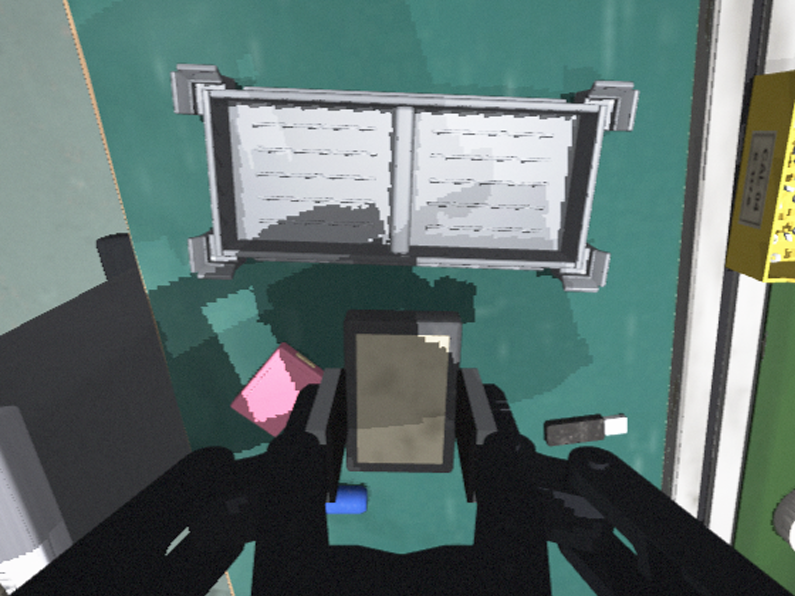

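The wrist view shows the whole grey tray: rim corners at (204,90), (604,106), (583,268) and (212,255), with the web from (403,107) to (400,252). The pack is held square between the pads.

```bash
python3 - <<'E'
from h import *
S=1.42
def pts(P,z): return np.array([ray('w2',u/S,v/S,z) for u,v in P])*1000
W=pts([(204,90),(604,106),(583,268),(212,255)],.032); print(W.round(1),W.mean(0),cv2.minAreaRect(W.astype(np.float32)))
e=lambda a,b: np.degrees(np.arctan2(*(b-a)[::-1])); print(e(W[0],W[1]),e(W[3],W[2]),np.linalg.norm(W[0]-W[1]),np.linalg.norm(W[0]-W[3]),np.linalg.norm(W[2]-W[3]),np.linalg.norm(W[1]-W[2]))
w=pts([(403,107),(400,252)],.03); print('web',w,w.mean(0),e(w[1],w[0]))
p=pts([(346,313),(462,313),(452,470),(346,470)],.146); print('pack',p.round(1),p.mean(0))
# lug outer tips near
E
```

```text
[[354.1 344.5]
 [542.  317.9]
 [533.1 238.3]
 [339.9 265.7]] [442.29166582 291.59159331] ((442.12396240234375, 291.6420593261719), (80.07872772216797, 195.1822052001953), 81.95084381103516)
-8.081175682064588 -8.049158922848022 189.72458582327954 80.13776269208024 195.18219906384587 80.00820812829502
web [[446.70083225 327.42003732]
 [437.83131875 256.53846934]] [442.2660755  291.97925333] 82.867568010753
pack [[422.9 267.9]
 [457.  264.3]
 [450.1 209.1]
 [415.2 212.8]] [436.32626047 238.49305538]
```

```bash
python3 -c "
from h import *
plan((489.5,283,110,82,1),(489.5,283,26,82,1,30))"
```

```text
1 17.7 15.9 15.1 0 0 0.6; 1 17.8 15.7 15.2 0 0 0.7; 1 18 15.5 15.1 0 0 0.6; 1 0 0 28 0 0 0; 1 0 0 28 0 0 0
1 0 0 28 0 0 0
```

Request:
arm_command(rows="1 18 16 15 0 0 0.7; 1 18 16 15 0 0 0.7; 1 18 15.5 15 0 0 0.7; 1 0 0 28 0 0 0; 1 0 0 0 0 0 0")

```text
time_s: 5.25
position: [0.4892, 0.2815, 0.0775]
tool_rot: [[0.145, 0.989, -0.008], [0.989, -0.145, -0.003], [-0.004, -0.007, -1.0]]
ft_force: [-2.1, -0.3, -1.3]
grip_width: 0.0345
```

Request:
arm_command(rows="1 0 0 28 0 0 0; 1 0 0 18 0 0 0; 1 0 0 8 0 0 0; 1 0 0 0 0 0 0; 1 0 0 0 0 0 0")

```text
time_s: 5.67
position: [0.4906, 0.2827, 0.0293]
tool_rot: [[0.144, 0.99, 0.001], [0.99, -0.144, 0.0], [0.0, 0.001, -1.0]]
ft_force: [-0.4, -0.3, -1.1]
grip_width: 0.0349
```

```bash
python3 -c "
from h import *
st(); snap('wrist','w3',scale=1.42)"
```

```text
t 5.67 p [490.6 282.7  29.3] yaw 81.74 tilt [0.0005 0.0001] F [-0.4 -0.3 -1.1] w 34.9 q [18. 37. 88. -0. 55. 26.]
```

View pics/w3.png

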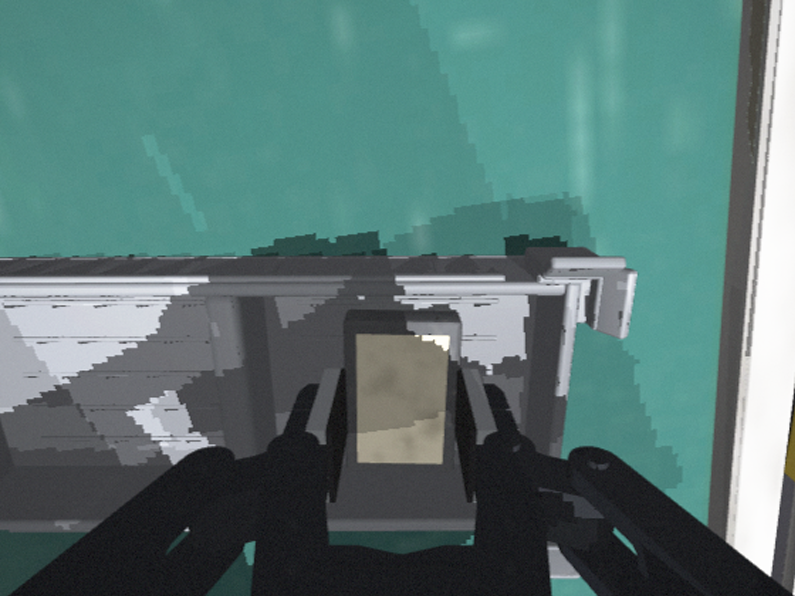

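The pack is hanging inside the far bay, square to the tray. I'll lower it 4 mm and release.

Request:
arm_command(rows="1 0 0 4 0 0 0; 1 0 0 0 0 0 0; 0.5 0 0 0 0 0 0; 0.5 0 0 0 0 0 0; 0.5 0 0 0 0 0 0")

```text
time_s: 6.13
position: [0.4902, 0.2833, 0.0246]
tool_rot: [[0.142, 0.99, 0.0], [0.99, -0.142, 0.0], [0.0, 0.0, -1.0]]
ft_force: [0.7, -1.2, 0.4]
grip_width: 0.0427
```

Request:
arm_command(rows="0.5 0 0 0 0 0 0; 0.5 0 0 -20 0 0 0; 0.5 0 0 -30 0 0 0; 0.5 0 0 -30 0 0 0; 0 0 0 -30 0 0 0")

```text
time_s: 6.55
position: [0.4899, 0.2831, 0.1356]
tool_rot: [[0.143, 0.99, -0.001], [0.99, -0.143, -0.0], [-0.0, -0.001, -1.0]]
ft_force: [-0.5, -0.1, -0.1]
grip_width: 0.0534
```

```bash
python3 -c "
from h import *
st(); plan((450.5,-133,130,66),(450.5,-133,22,66,0,28))"
```

```text
t 6.55 p [489.9 283.1 135.6] yaw 81.8 tilt [-0.0006 -0.0002] F [-0.5 -0.1 -0.1] w 53.4 q [18. 29. 82.  0. 69. 26.]
0 -34.8 1.7 0.5 0 0 1.3; 0 -34.7 2.5 0.4 0 0 1.3; 0 -34.7 3.3 0.5 0 0 1.4; 0 -34.6 4.1 0.5 0 0 1.3; 0 -34.5 4.9 0.4 0 0 1.3
0 -34.3 5.7 0.5 0 0 1.3; 0 -34.3 6.4 0.5 0 0 1.3; 0 -34 7.3 0.4 0 0 1.3; 0 -33.9 8 0.5 0 0 1.4; 0 -33.7 8.8 0.5 0 0 1.3
0 -33.5 9.6 0.4 0 0 1.3; 0 -33.3 10.4 0.5 0 0 1.3; 0 0 -0 27 0 0 0; 0 0 -0 27 0 0 0; 0 0 -0 27 0 0 0
0 0 -0 27 0 0 0
```

Request:
arm_command(rows="0 -35 2 0 0 0 1.3; 0 -35 2.5 0 0 0 1.3; 0 -34.5 3 0 0 0 1.3; 0 -34.5 4 0 0 0 1.3; 0 -34.5 5 0 0 0 1.3")

```text
time_s: 6.97
position: [0.4733, 0.1082, 0.1345]
tool_rot: [[0.254, 0.967, 0.0], [0.967, -0.254, -0.0], [0.0, 0.0, -1.0]]
ft_force: [0.7, -0.1, 0.0]
grip_width: 0.0857
```

Request:
arm_command(rows="0 -34.5 5.5 0 0 0 1.3; 0 -34 6.5 0 0 0 1.3; 0 -34 7 0 0 0 1.3; 0 -34 8 0 0 0 1.3; 0 -33.5 9 0 0 0 1.3")

```text
time_s: 7.38
position: [0.4572, -0.0652, 0.1345]
tool_rot: [[0.363, 0.932, 0.0], [0.932, -0.363, -0.0], [-0.0, 0.0, -1.0]]
ft_force: [0.5, 0.5, 0.0]
grip_width: 0.0852
```

Request:
arm_command(rows="0 -33.5 9.5 0 0 0 1.3; 0 -33.5 10.5 0 0 0 1.3; 0 0 0 0 0 0 0; 0 0 0 0 0 0 0")

```text
time_s: 7.72
position: [0.4511, -0.1346, 0.1343]
tool_rot: [[0.406, 0.914, 0.0], [0.914, -0.406, 0.0], [0.0, 0.0, -1.0]]
ft_force: [-0.4, 0.4, -0.9]
grip_width: 0.0855
```

```bash
python3 -c "
from h import *
st(); snap('wrist','w4',scale=1.42); plan((450.5,-133,22,66,0,28))"
```

```text
t 7.72 p [ 451.1 -134.6  134.3] yaw 66.03 tilt [0.0001 0.    ] F [-0.4  0.4 -0.9] w 85.5 q [-31.  21.  97.   0.  62.  -7.]
0 0 -0.1 22.5 0 0 0; 0 0 -0.2 22.4 0 0 0.1; 0 0.1 -0.1 22.5 0 0 -0; 0 -0 -0.2 22.4 0 0 0; 0 0 -0.1 22.5 0 0 0
```

View pics/w4.png

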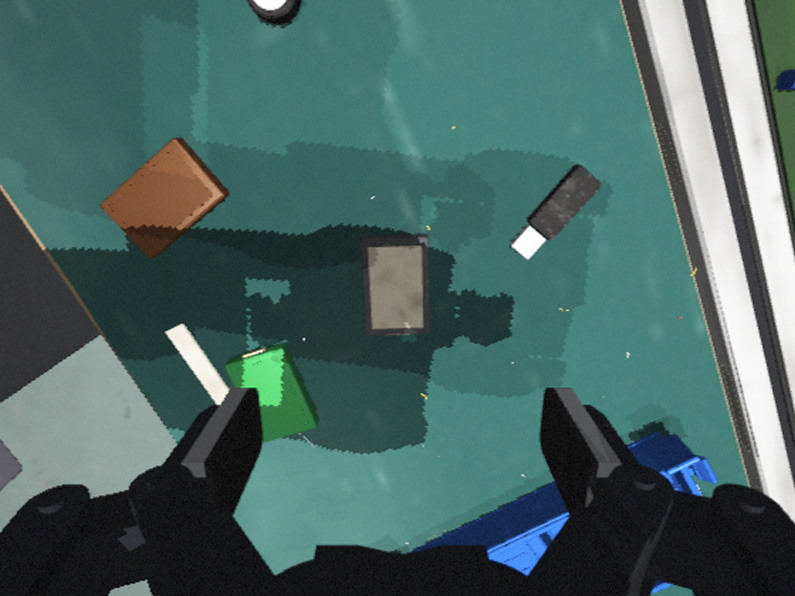

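The pack is centred at (397,286) and aligned. Stick_2 is at (556,212).

```bash
python3 - <<'E'
from h import *
S=1.42
def pts(P,z): return (np.array([ray('w4',u/S,v/S,z) for u,v in P])*1000)
for P,z in [([(361,238),(427,238),(429,333),(363,331)],.011),([(580,165),(601,183),(529,259),(511,243)],.006)]:
    W=pts(P,z);print(W.mean(0),cv2.minAreaRect(W.astype(np.float32)))
E
```

```text
[ 449.25607665 -131.68025304] ((449.6794128417969, -132.1129913330078), (53.195472717285156, 36.356353759765625), 65.74726867675781)
[ 540.37878274 -130.49131683] ((540.376953125, -130.1500244140625), (51.922584533691406, 14.682928085327148), 26.098711013793945)
```

Request:
arm_command(rows="0 2 -2.5 28 0 0 0; 0 0 0 28 0 0 0; 0 0 0 28 0 0 0; 0 0 0 18 0 0 0; 0 0 0 10 0 0 0")

```text
time_s: 8.18
position: [0.4491, -0.1284, 0.0204]
tool_rot: [[0.401, 0.916, -0.003], [0.916, -0.401, 0.002], [0.001, -0.003, -1.0]]
ft_force: [-0.3, -0.3, 0.1]
grip_width: 0.085
```

Request:
arm_command(rows="1 0 0 0 0 0 0; 1 0 0 0 0 0 0; 1 0 0 0 0 0 0; 1 0 0 0 0 0 0; 1 0 0 0 0 0 0")

```text
time_s: 8.6
position: [0.4502, -0.1302, 0.0235]
tool_rot: [[0.403, 0.915, 0.002], [0.915, -0.403, -0.001], [-0.0, 0.002, -1.0]]
ft_force: [-1.8, 2.1, 6.6]
grip_width: 0.0342
```

Request:
arm_command(rows="1 0 0 0 0 0 0; 1 0 0 0 0 0 0; 1 0 0 0 0 0 0; 1 0 0 0 0 0 0; 1 0 0 0 0 0 0")

```text
time_s: 9.02
position: [0.4503, -0.1303, 0.0236]
tool_rot: [[0.403, 0.915, 0.002], [0.915, -0.403, -0.001], [0.0, 0.002, -1.0]]
ft_force: [-0.0, 2.4, 7.2]
grip_width: 0.0341
```

Request:
arm_command(rows="1 0 0 -20 0 0 0; 1 0 0 -30 0 0 0; 1 0 0 -30 0 0 0; 1 0 0 -30 0 0 0; 1 0 0 0 0 0 0")

```text
time_s: 9.43
position: [0.4517, -0.1313, 0.1378]
tool_rot: [[0.403, 0.915, 0.009], [0.915, -0.403, -0.005], [-0.001, 0.01, -1.0]]
ft_force: [0.5, -0.3, 0.4]
grip_width: 0.0341
```

```bash
python3 -c "
from h import *
st(); snap('wrist','w5',scale=1.42); plan((395,297,125,82,1),(395,297,70,82,1,28))"
```

```text
t 9.43 p [ 451.7 -131.3  137.8] yaw 66.22 tilt [ 0.009  -0.0053] F [ 0.5 -0.3  0.4] w 34.1 q [-31.  21.  97.  -0.  62.  -7.]
1 30.7 -18.6 0.9 0 0 -1.3; 1 31.2 -18 0.8 0 0 -1.3; 1 31.6 -17.2 0.9 0 0 -1.3; 1 31.9 -16.5 0.8 0 0 -1.4; 1 32.3 -15.7 0.9 0 0 -1.3
1 32.7 -15 0.8 0 0 -1.3; 1 33 -14.2 0.9 0 0 -1.3; 1 33.4 -13.5 0.8 0 0 -1.3; 1 33.6 -12.7 0.9 0 0 -1.3; 1 33.9 -12 0.8 0 0 -1.4
1 34.2 -11.1 0.9 0 0 -1.3; 1 34.4 -10.4 0.8 0 0 -1.3; 1 0 0 27.5 0 0 0; 1 0 0 27.5 0 0 0
```

Request:
arm_command(rows="1 30.5 -18.5 0 0 0 -1.3; 1 31 -18 0 0 0 -1.3; 1 31.5 -17 0 0 0 -1.3; 1 32 -16.5 0 0 0 -1.3; 1 32 -15.5 0 0 0 -1.3")

```text
time_s: 9.9
position: [0.4258, 0.0487, 0.1317]
tool_rot: [[0.297, 0.955, -0.001], [0.955, -0.297, 0.0], [-0.0, -0.001, -1.0]]
ft_force: [0.5, -0.0, 0.3]
grip_width: 0.0343
```

Request:
arm_command(rows="1 32.5 -15 0 0 0 -1.3; 1 33 -14 0 0 0 -1.3; 1 33.5 -13.5 0 0 0 -1.3; 1 33.5 -12.5 0 0 0 -1.3; 1 34 -12 0 0 0 -1.3")

```text
time_s: 10.32
position: [0.4032, 0.2268, 0.1316]
tool_rot: [[0.186, 0.983, -0.001], [0.983, -0.186, -0.0], [-0.0, -0.001, -1.0]]
ft_force: [1.1, -0.5, 0.3]
grip_width: 0.0341
```

Request:
arm_command(rows="1 34 -11 0 0 0 -1.3; 1 34 -10.5 0 0 0 -1.3; 1 0 0 28 0 0 0; 1 0 0 28 0 0 0; 1 0 0 0 0 0 0")

```text
time_s: 10.73
position: [0.3922, 0.2953, 0.0719]
tool_rot: [[0.141, 0.99, -0.008], [0.99, -0.141, -0.004], [-0.005, -0.008, -1.0]]
ft_force: [-0.1, -0.3, -0.6]
grip_width: 0.0343
```

```bash
python3 -c "
from h import *
st(); snap('wrist','w6',scale=1.42); plan((395,297,28,82,1,20))"
```

```text
t 10.73 p [392.2 295.3  71.9] yaw 81.87 tilt [-0.0085 -0.0036] F [-0.1 -0.3 -0.6] w 34.3 q [23. 28. 98. -0. 54. 31.]
1 0.6 0.5 15.4 0 0 -0.1; 1 0.6 0.4 15.4 0 0 -0; 1 0.6 0.5 15.4 0 0 -0.1
```

View pics/w6.png

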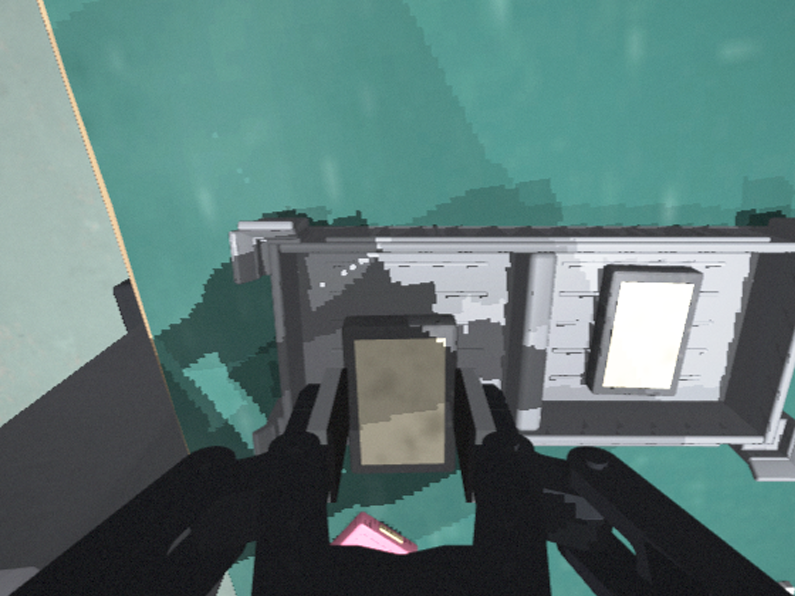

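Pack_1 lies flat in the far bay and pack_2 is over the near one. I'll lower it and release.

Request:
arm_command(rows="1 0.5 0.5 16 0 0 0; 1 0.5 0.5 14 0 0 0; 1 0 0 11 0 0 0; 1 0 0 0 0 0 0; 1 0 0 0 0 0 0")

```text
time_s: 11.2
position: [0.3967, 0.2966, 0.0362]
tool_rot: [[0.143, 0.99, 0.0], [0.99, -0.143, 0.0], [0.0, 0.0, -1.0]]
ft_force: [0.7, -0.2, -0.7]
grip_width: 0.0336
```

```bash
python3 -c "
from h import *
st()"
```

```text
t 11.2 p [396.7 296.6  36.2] yaw 81.76 tilt [0.0004 0.0002] F [ 0.7 -0.2 -0.7] w 33.6 q [23. 32. 99.  0. 49. 31.]
```

Request:
arm_command(rows="1 0 0 5 0 0 0; 1 0 0 3 0 0 0; 1 0 0 0 0 0 0; 0.5 0 0 0 0 0 0; 0.5 0 0 0 0 0 0")

```text
time_s: 11.62
position: [0.3963, 0.2968, 0.0275]
tool_rot: [[0.143, 0.99, 0.0], [0.99, -0.143, 0.0], [0.0, 0.0, -1.0]]
ft_force: [-0.3, -0.0, -0.3]
grip_width: 0.0426
```

Request:
arm_command(rows="0.5 0 0 0 0 0 0; 0.5 0 0 0 0 0 0; 0.5 0 0 -20 0 0 0; 0.5 0 0 -30 0 0 0; 0.5 0 0 -35 0 0 0")

```text
time_s: 12.03
position: [0.3954, 0.2964, 0.1123]
tool_rot: [[0.143, 0.99, -0.003], [0.99, -0.143, -0.001], [-0.002, -0.003, -1.0]]
ft_force: [1.0, -0.5, -0.6]
grip_width: 0.0427
```

```bash
python3 -c "
from h import *
st(); plan((474,-385,180,100,0.6))"
```

```text
t 12.03 p [395.4 296.4 112.3] yaw 81.8 tilt [-0.0034 -0.0014] F [ 1.  -0.5 -0.6] w 42.7 q [23. 25. 95.  0. 60. 31.]
0.6 -33.2 8.7 -3.4 0 0 -0.9; 0.6 -33.3 8.3 -3.4 0 0 -0.9; 0.6 -33.4 7.7 -3.3 0 0 -0.9; 0.6 -33.5 7.2 -3.4 0 0 -0.9; 0.6 -33.6 6.6 -3.4 0 0 -1
0.6 -33.8 6.1 -3.4 0 0 -0.9; 0.6 -33.8 5.5 -3.4 0 0 -0.9; 0.6 -34 5 -3.4 0 0 -0.9; 0.6 -34 4.5 -3.3 0 0 -0.9; 0.6 -34 3.9 -3.4 0 0 -0.9
0.6 -34.2 3.4 -3.4 0 0 -0.9; 0.6 -34.1 2.8 -3.4 0 0 -0.9; 0.6 -34.3 2.4 -3.4 0 0 -0.9; 0.6 -34.2 1.7 -3.4 0 0 -0.9; 0.6 -34.3 1.3 -3.3 0 0 -1
0.6 -34.3 0.6 -3.4 0 0 -0.9; 0.6 -34.3 0.2 -3.4 0 0 -0.9; 0.6 -34.3 -0.5 -3.4 0 0 -0.9; 0.6 -34.2 -0.9 -3.4 0 0 -0.9; 0.6 -34.3 -1.6 -3.4 0 0 -0.9
```

Request:
arm_command(rows="0.5 -33 8.5 -10 0 0 -0.9; 0.5 -33.5 8 -10 0 0 -0.9; 0.5 -33.5 8 -10 0 0 -0.9; 0.5 -33.5 7 -5 0 0 -0.9; 0.5 -33.5 6.5 -5 0 0 -0.9")

```text
time_s: 12.45
position: [0.4153, 0.1251, 0.153]
tool_rot: [[0.063, 0.998, 0.001], [0.998, -0.063, 0.0], [0.0, 0.001, -1.0]]
ft_force: [0.7, 0.5, -0.5]
grip_width: 0.0426
```

Request:
arm_command(rows="0.5 -34 6 -5 0 0 -0.9; 0.5 -34 5.5 -5 0 0 -0.9; 0.5 -34 5 -5 0 0 -0.9; 0.5 -34 4.5 -5 0 0 -0.9; 0.5 -34 4 -5 0 0 -0.9")

```text
time_s: 12.87
position: [0.4345, -0.0459, 0.1777]
tool_rot: [[-0.015, 1.0, 0.0], [1.0, 0.015, 0.0], [-0.0, 0.0, -1.0]]
ft_force: [0.8, 0.4, 0.7]
grip_width: 0.043
```

Request:
arm_command(rows="0.5 -34 3.5 0 0 0 -0.9; 0.5 -34 3 0 0 0 -0.9; 0.5 -34 2.5 0 0 0 -0.9; 0.5 -34 2 0 0 0 -0.9; 0.5 -34 1 0 0 0 -0.9")

```text
time_s: 13.28
position: [0.4542, -0.2153, 0.1774]
tool_rot: [[-0.093, 0.996, -0.0], [0.996, 0.093, 0.0], [0.0, -0.0, -1.0]]
ft_force: [0.0, 0.1, -0.1]
grip_width: 0.0429
```

Request:
arm_command(rows="0.5 -34 0.5 0 0 0 -0.9; 0.5 -34 0 0 0 0 -0.9; 0.5 -34 -0.5 0 0 0 -0.9; 0.5 -34 -1 0 0 0 -0.9; 0.5 -34 -1.5 0 0 0 -0.9")

```text
time_s: 13.7
position: [0.4728, -0.3842, 0.1772]
tool_rot: [[-0.171, 0.985, -0.0], [0.985, 0.171, 0.0], [0.0, -0.0, -1.0]]
ft_force: [-0.1, 0.0, -0.6]
grip_width: 0.0428
```

Request:
arm_command(rows="0.5 0 0 0 0 0 0; 0.5 0 0 0 0 0 0; 0.5 0 0 0 0 0 0")

```text
time_s: 13.95
position: [0.4728, -0.382, 0.177]
tool_rot: [[-0.17, 0.985, -0.001], [0.985, 0.17, 0.001], [0.001, -0.0, -1.0]]
ft_force: [0.2, 0.1, 0.3]
grip_width: 0.0426
```

```bash
python3 -c "
from h import *
st(); snap('wrist','w7',scale=1.42); snap('top','top2')"
```

```text
t 13.95 p [ 472.8 -382.   177. ] yaw 99.79 tilt [-0.0006  0.001 ] F [0.2 0.1 0.3] w 42.6 q [-50.  31.  71.   0.  78. -60.]
```

View pics/w7.png

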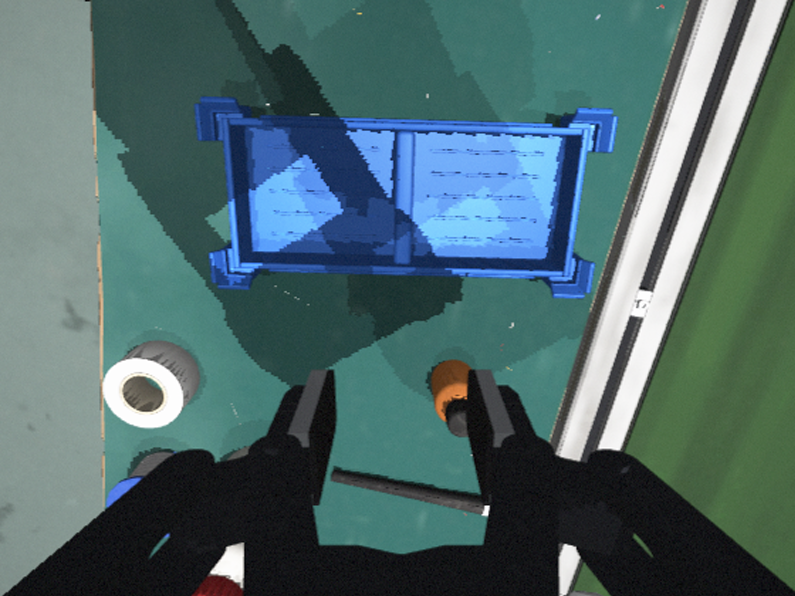

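The blue tray is seen whole: rim corners at about (226,119), (588,127), (571,277) and (235,266), with the web from (404,132) to (402,263).

```bash
python3 - <<'E'
from h import *
S=1.42
def pts(P,z): return np.array([ray('w7',u/S,v/S,z) for u,v in P])*1000
W=pts([(226,119),(588,127),(571,277),(235,266)],.032); print(W.round(1),W.mean(0),cv2.minAreaRect(W.astype(np.float32)))
e=lambda a,b: np.degrees(np.arctan2(*(b-a)[::-1])); print(e(W[0],W[1]),e(W[3],W[2]),e(W[3],W[0]),e(W[2],W[1]))
w=pts([(404,132),(402,263)],.03); print('web',w.round(1),w.mean(0),e(w[1],w[0]))
R=np.array(readout.observe()['tool_rot']);p=readout.observe()['position']
print('delta tool', (R.T@(np.append(np.mean([W.mean(0),w.mean(0)],0)/1000,0.036)-p)*1000).round(1))
crop('w7','w7c',(150,70,430,220),2.8)
E
```

```text
[[ 368.2 -312. ]
 [ 555.3 -283.8]
 [ 569.3 -364.5]
 [ 377.9 -390.8]] [ 467.67102313 -337.7577859 ] ((468.03363037109375, -337.08154296875), (193.1542510986328, 81.83442687988281), 7.828739643096924)
8.58073788298631 7.82874008854674 97.02857145529228 99.86779057638944
web [[ 460.7 -302.6]
 [ 471.9 -373.3]] [ 466.33320561 -337.95921976] 98.98252106968613
delta tool [ 43.9   1.5 141.5]
```

View pics/w7c.png

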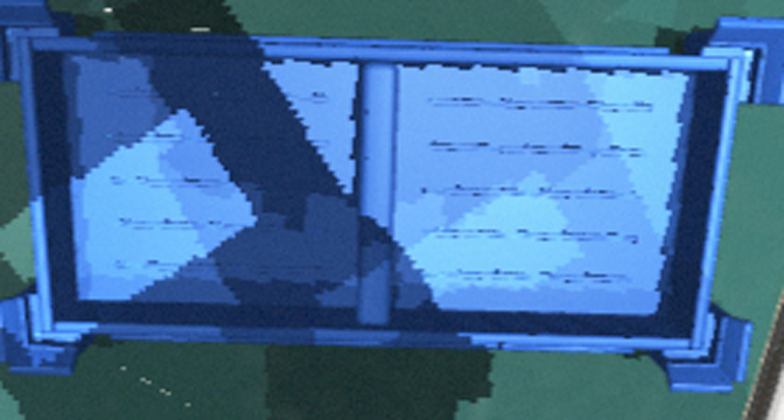

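```bash
python3 -c "
from h import *
st(); plan((467,-337.8,100,98.4,0.5),(467,-337.8,38,98.4,0.5,22))"
```

```text
t 14.05 p [ 473.  -381.5  177.5] yaw 99.85 tilt [-0.0002  0.0004] F [-0.1  0.6 -0.2] w 42.9 q [-50.  31.  71.   0.  78. -60.]
0.5 14.7 0.5 25.8 0 0 0.5; 0.5 14.7 0.4 25.8 0 0 0.5; 0.5 14.7 0.3 25.9 0 0 0.5; 0.5 -0 -0 20.7 0 0 -0; 0.5 -0 -0 20.6 0 0 -0
0.5 -0 -0 20.7 0 0 -0
```

Request:
arm_command(rows="0.5 14.7 0.5 26 0 0 0.5; 0.5 14.7 0.4 26 0 0 0.5; 0.5 14.7 0.3 26 0 0 0.5; 0.5 0 0 20 0 0 0; 0.5 0 0 20 0 0 0")

```text
time_s: 14.47
position: [0.4671, -0.3369, 0.0588]
tool_rot: [[-0.146, 0.989, -0.0], [0.989, 0.146, 0.0], [0.0, -0.0, -1.0]]
ft_force: [0.9, -0.9, 1.4]
grip_width: 0.0428
```

Request:
arm_command(rows="0.5 0 0 12 0 0 0; 0.5 0 0 8 0 0 0; 0.5 0 0 0 0 0 0; 0.5 0 0 0 0 0 0")

```text
time_s: 14.8
position: [0.4673, -0.3386, 0.0398]
tool_rot: [[-0.145, 0.989, 0.0], [0.989, 0.145, -0.0], [-0.0, 0.0, -1.0]]
ft_force: [0.3, -0.1, 0.4]
grip_width: 0.0428
```

```bash
python3 -c "
from h import *
st()"
```

```text
t 14.8 p [ 467.3 -338.6   39.8] yaw 98.33 tilt [ 0.0003 -0.0003] F [ 0.3 -0.1  0.4] w 42.8 q [-48.  37.  85.   0.  57. -56.]
```

Request:
arm_command(rows="1 0 0 3 0 0 0; 1 0 0 0 0 0 0; 1 0 0 0 0 0 0; 1 0 0 0 0 0 0; 1 0 0 0 0 0 0", squeeze=70)

```text
time_s: 15.22
position: [0.4672, -0.339, 0.0371]
tool_rot: [[-0.144, 0.99, 0.001], [0.99, 0.144, -0.001], [-0.001, 0.001, -1.0]]
ft_force: [-1.6, 1.6, 6.7]
grip_width: 0.0077
```

Request:
arm_command(rows="1 0 0 0 0 0 0; 1 0 0 0 0 0 0; 1 0 0 0 0 0 0; 1 0 0 0 0 0 0; 1 0 0 0 0 0 0")

```text
time_s: 15.63
position: [0.4672, -0.3391, 0.0371]
tool_rot: [[-0.144, 0.99, 0.001], [0.99, 0.144, -0.001], [-0.001, 0.001, -1.0]]
ft_force: [-0.4, 1.3, 5.2]
grip_width: 0.0079
```

Request:
arm_command(rows="1 0 0 -10 0 0 0; 1 0 0 -20 0 0 0; 1 0 0 -25 0 0 0; 1 0 0 -25 0 0 0; 1 0 0 -25 0 0 0")

```text
time_s: 16.05
position: [0.4668, -0.3387, 0.1429]
tool_rot: [[-0.144, 0.99, -0.0], [0.99, 0.144, 0.0], [0.0, -0.0, -1.0]]
ft_force: [0.8, -0.5, -2.0]
grip_width: 0.0076
```

Request:
arm_command(rows="1 0 0 -20 0 0 0; 1 0 0 0 0 0 0; 1 0 0 0 0 0 0; 1 0 0 0 0 0 0; 1 0 0 0 0 0 0")

```text
time_s: 16.47
position: [0.4666, -0.3385, 0.1599]
tool_rot: [[-0.144, 0.99, -0.002], [0.99, 0.144, 0.002], [0.002, -0.002, -1.0]]
ft_force: [-1.2, -0.1, -1.4]
grip_width: 0.0077
```

```bash
python3 -c "
from h import *
st(); snap('wrist','w8',scale=1.42)"
```

```text
t 16.47 p [ 466.6 -338.5  159.9] yaw 98.3 tilt [-0.0019  0.0021] F [-1.2 -0.1 -1.4] w 7.7 q [-48.  29.  78.  -0.  73. -56.]
```

View pics/w8.png

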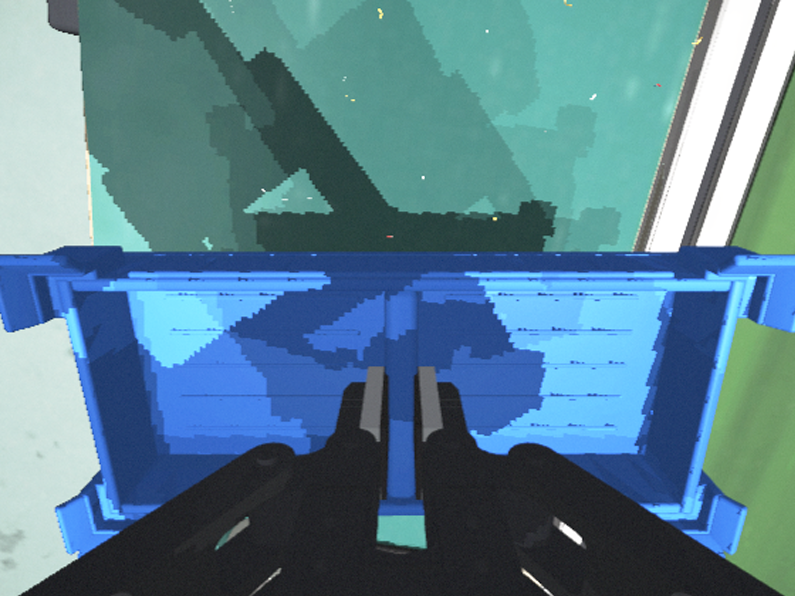

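The blue tray is held level by its web, square to the tool. Next I measure its offset in the hand.

```bash
python3 - <<'E'
from h import *
S=1.42
s=readout.observe();R=np.array(s['tool_rot']);p=np.array(s['position'])
def tl(P,dz):
    z=p[2]-.0371+dz
    return np.array([(R.T@(np.append(ray('w8',u/S,v/S,z),z)-p))[:2] for u,v in P])*1000
print(tl([(401,292),(402,503)],.030).round(1))
c=tl([(75,290),(737,288),(700,510),(112,516)],.032); print(c.round(1),c.mean(0))
E
python3 -c "
from h import *
crop('w8','w8c',(20,160,560,380),1.45)
plan((442.3,291.7,175,82,1))"
```

```text
[[ 37.5  -0.1]
 [-36.5   0.2]]
[[ 38.7 -91.7]
 [ 39.3  94. ]
 [-37.5  98.5]
 [-40.1 -96. ]] [0.09699009 1.18504807]
1 34.8 3.7 -0.8 0 0 0.9; 1 34.9 3.2 -0.9 0 0 0.9; 1 35 2.6 -0.8 0 0 0.9; 1 35 2.1 -0.8 0 0 0.9; 1 35 1.5 -0.9 0 0 0.9
1 35 1 -0.8 0 0 0.9; 1 35 0.4 -0.9 0 0 0.9; 1 35.1 -0.1 -0.8 0 0 0.9; 1 35 -0.7 -0.8 0 0 1; 1 35 -1.3 -0.9 0 0 0.9
1 35 -1.8 -0.8 0 0 0.9; 1 34.9 -2.4 -0.8 0 0 0.9; 1 35 -3 -0.9 0 0 0.9; 1 34.8 -3.5 -0.8 0 0 0.9; 1 34.8 -4 -0.8 0 0 0.9
1 34.8 -4.6 -0.9 0 0 0.9; 1 34.6 -5.1 -0.8 0 0 0.9; 1 34.6 -5.7 -0.9 0 0 0.9
```

View pics/w8c.png

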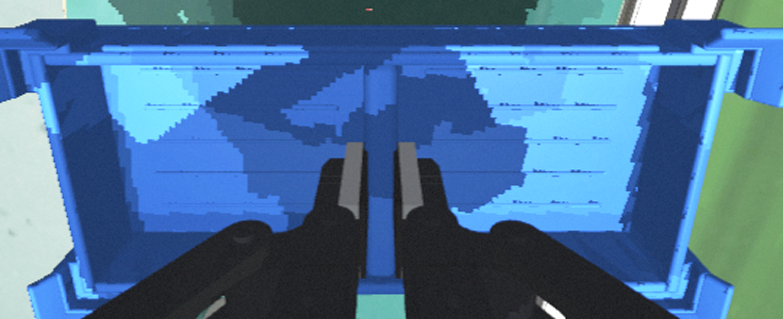

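```bash
python3 - <<'E'
from h import *
S=1.42
def pts(n,P,z): return np.array([ray(n,u/S,v/S,z) for u,v in P])*1000
w=pts('w6',[(541,254),(532,430)],.030); print('w6 web',w.round(1),w.mean(0))
r=pts('w6',[(283,241),(795,244)],.032); print('w6 rim far',r.round(1), np.degrees(np.arctan2(*(r[1]-r[0])[::-1])))
r=pts('w3',[(210,286),(560,288)],.032); print('w3 rim far inner',r.round(1), np.degrees(np.arctan2(*(r[1]-r[0])[::-1])))
r=pts('w3',[(211,297)],.030); print('w3 web far end left edge',r)
E
```

```text
w6 web [[446.1 327.9]
 [439.  256.3]] [442.54046028 292.06267617]
w6 rim far [[358.1 345.4]
 [531.7 319.8]] -8.38774599408405
w3 rim far inner [[447.  331.7]
 [538.2 317.9]] -8.636454928277905
w3 web far end left edge [[445.55542309 328.16404766]]
```

Request:
arm_command(rows="1 34.8 3.7 -5 0 0 0.9; 1 34.9 3.2 -5 0 0 0.9; 1 35 2.6 -5 0 0 0.9; 1 35 2.1 0 0 0 0.9; 1 35 1.5 0 0 0 0.9")

```text
time_s: 16.93
position: [0.4597, -0.1622, 0.1758]
tool_rot: [[-0.065, 0.998, -0.001], [0.998, 0.065, 0.001], [0.001, -0.001, -1.0]]
ft_force: [0.2, 1.2, -2.0]
grip_width: 0.0079
```

Request:
arm_command(rows="1 35 1 0 0 0 0.9; 1 35 0.4 0 0 0 0.9; 1 35 0 0 0 0 0.9; 1 35 -0.7 0 0 0 1; 1 35 -1.3 0 0 0 0.9")

```text
time_s: 17.35
position: [0.453, 0.0128, 0.1757]
tool_rot: [[0.015, 1.0, -0.001], [1.0, -0.015, 0.0], [0.0, -0.001, -1.0]]
ft_force: [1.0, -0.2, -1.4]
grip_width: 0.0078
```

Request:
arm_command(rows="1 35 -1.8 0 0 0 0.9; 1 35 -2.4 0 0 0 0.9; 1 35 -3 0 0 0 0.9; 1 34.8 -3.5 0 0 0 0.9; 1 34.8 -4 0 0 0 0.9")

```text
time_s: 17.77
position: [0.4462, 0.188, 0.1756]
tool_rot: [[0.093, 0.996, -0.001], [0.996, -0.093, -0.0], [-0.0, -0.001, -1.0]]
ft_force: [1.2, -0.1, -0.7]
grip_width: 0.0074
```

Request:
arm_command(rows="1 34.8 -4.6 0 0 0 0.9; 1 22 -3.3 0 0 0 0.9; 1 12 -2.2 0 0 0 0.9; 1 0 0 0 0 0 0; 1 0 0 0 0 0 0")

```text
time_s: 18.18
position: [0.4435, 0.2559, 0.1755]
tool_rot: [[0.138, 0.991, -0.002], [0.991, -0.138, -0.001], [-0.001, -0.001, -1.0]]
ft_force: [0.7, -0.5, -1.8]
grip_width: 0.0078
```

```bash
python3 -c "
from h import *
st(); snap('wrist','w9',scale=1.42)"
```

```text
t 18.18 p [443.5 255.9 175.5] yaw 82.1 tilt [-0.0015 -0.0007] F [ 0.7 -0.5 -1.8] w 7.8 q [17. 22. 87. -0. 71. 25.]
```

```bash
python3 -c "
from h import *
plan((442.4,292,175,81.7,1),(442.4,292,90,81.7,1,30))"
```

```text
1 18.1 -3.2 0.4 0 0 0.2; 1 18.1 -3.2 0.3 0 0 0.1; 1 -0 -0 28.3 0 0 0; 1 -0 -0 28.4 0 0 0; 1 -0 -0 28.3 0 0 0
```

Request:
arm_command(rows="1 18 -3.2 0 0 0 0.2; 1 18 -3.2 0 0 0 0.2; 1 0 0 28 0 0 0; 1 0 0 28 0 0 0; 1 0 0 20 0 0 0")

```text
time_s: 18.65
position: [0.4422, 0.2911, 0.0984]
tool_rot: [[0.147, 0.989, -0.002], [0.989, -0.147, -0.001], [-0.001, -0.002, -1.0]]
ft_force: [0.0, -0.4, -2.0]
grip_width: 0.0079
```

Request:
arm_command(rows="1 0 0 0 0 0 0; 1 0 0 0 0 0 0; 1 0 0 0 0 0 0; 1 0 0 0 0 0 0; 1 0 0 0 0 0 0")

```text
time_s: 19.07
position: [0.4432, 0.2923, 0.1016]
tool_rot: [[0.146, 0.989, 0.002], [0.989, -0.146, 0.001], [0.001, 0.002, -1.0]]
ft_force: [-0.4, 0.4, -2.0]
grip_width: 0.0074
```

```bash
python3 -c "
from h import *
st(); snap('wrist','w10',scale=1.42)"
```

```text
t 19.07 p [443.2 292.3 101.6] yaw 81.59 tilt [0.0023 0.0009] F [-0.4  0.4 -2. ] w 7.4 q [21. 29. 90. -0. 61. 29.]
```

View pics/w10.png

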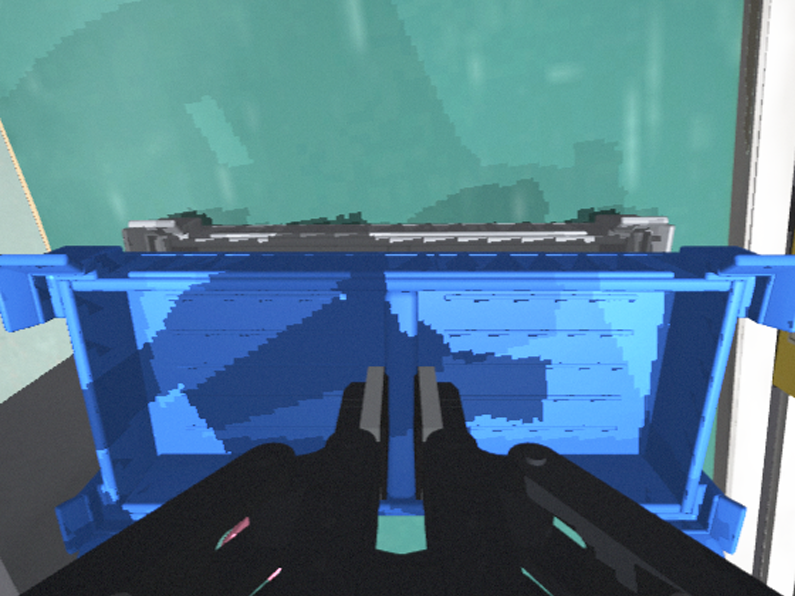

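The grey lugs at (125–675, 222) sit symmetrically about the blue web at x≈400, and the two rims are parallel. I'll lower the tray.

Request:
arm_command(rows="1 -0.5 -0.5 10 0 0 0; 1 0 0 8 0 0 0; 1 0 0 4 0 0 0; 1 0 0 0 0 0 0; 1 0 0 0 0 0 0")

```text
time_s: 19.53
position: [0.4421, 0.2919, 0.0783]
tool_rot: [[0.146, 0.989, -0.0], [0.989, -0.146, -0.0], [-0.0, -0.0, -1.0]]
ft_force: [0.6, 0.4, -2.0]
grip_width: 0.0079
```

Request:
arm_command(rows="1 0 0 3 0 0 0; 1 0 0 3 0 0 0; 1 0 0 2 0 0 0; 1 0 0 0 0 0 0; 1 0 0 0 0 0 0")

```text
time_s: 19.95
position: [0.442, 0.2918, 0.0702]
tool_rot: [[0.146, 0.989, -0.0], [0.989, -0.146, -0.0], [-0.0, -0.0, -1.0]]
ft_force: [0.5, -0.9, -0.5]
grip_width: 0.008
```

Request:
arm_command(rows="1 0 0 1 0 0 0; 1 0 0 1 0 0 0; 1 0 0 0 0 0 0; 1 0 0 0 0 0 0; 1 0 0 0 0 0 0")

```text
time_s: 20.37
position: [0.4422, 0.2919, 0.0691]
tool_rot: [[0.146, 0.989, 0.001], [0.989, -0.146, 0.0], [0.0, 0.001, -1.0]]
ft_force: [-2.3, -0.7, 5.8]
grip_width: 0.0079
```

Request:
arm_command(rows="0.5 0 0 0 0 0 0; 0.5 0 0 0 0 0 0; 0.5 0 0 0 0 0 0; 0.5 0 0 0 0 0 0; 0.5 0 0 0 0 0 0")

```text
time_s: 20.78
position: [0.442, 0.2919, 0.0683]
tool_rot: [[0.146, 0.989, -0.0], [0.989, -0.146, 0.0], [-0.0, -0.0, -1.0]]
ft_force: [-0.1, -0.0, 1.0]
grip_width: 0.0427
```

Request:
arm_command(rows="0.5 0 0 -25 0 0 0; 0.5 0 0 -35 0 0 0; 0.5 -10 0 -35 0 0 0; 0.5 -20 0 -20 0 0 0; 0.5 -20 0 0 0 0 0")

```text
time_s: 21.2
position: [0.4361, 0.2426, 0.1875]
tool_rot: [[0.145, 0.989, 0.008], [0.989, -0.145, 0.002], [0.003, 0.008, -1.0]]
ft_force: [0.8, 0.1, 0.4]
grip_width: 0.0427
```

Request:
arm_command(rows="0.5 0 0 0 0 0 0; 0.5 0 0 0 0 0 0; 0.5 0 0 0 0 0 0")

```text
time_s: 21.45
position: [0.4347, 0.2426, 0.1829]
tool_rot: [[0.146, 0.989, -0.001], [0.989, -0.146, 0.0], [-0.0, -0.001, -1.0]]
ft_force: [-0.4, -0.1, 0.7]
grip_width: 0.0425
```

```bash
python3 -c "
from h import *
st(); snap('wrist','w11',scale=1.42)"
```

```text
t 21.45 p [434.7 242.6 182.9] yaw 81.59 tilt [-0.0007  0.    ] F [-0.4 -0.1  0.7] w 42.5 q [16. 20. 89.  0. 71. 24.]
```

View pics/w11.png

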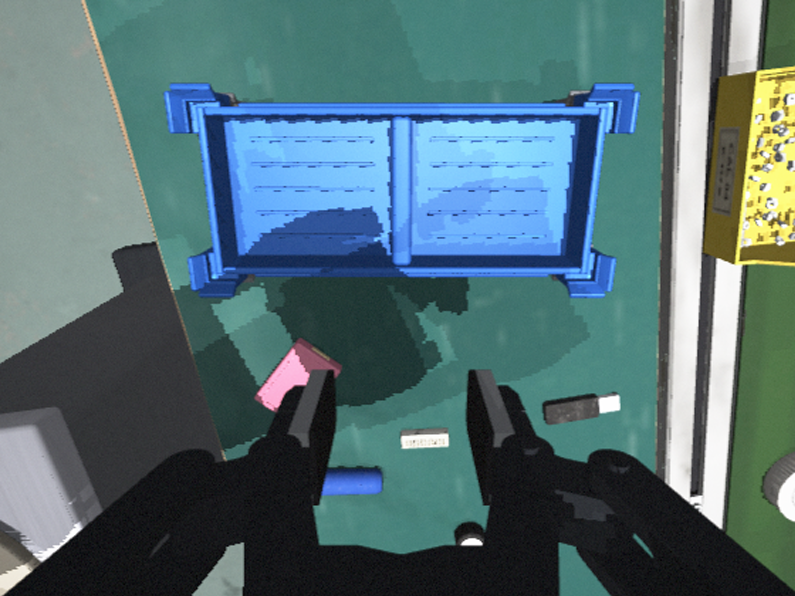

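The blue tray is seated: TCP at 69.1 mm, exactly 32 mm above the pick height, with the blue lugs overlying the grey ones. Sticks next. Stick_1 shows in this view from (545,413) to (620,402).

```bash
python3 - <<'E'
from h import *
S=1.42
def pts(P,z): return np.array([ray('w11',u/S,v/S,z) for u,v in P])*1000
P=pts([(543,403),(599,395),(602,415),(547,423)],.008); print('body',P.round(1),P.mean(0))
a=pts([(545,413),(620,402)],.006); print(a.round(1),a.mean(0),np.degrees(np.arctan2(*(a[1]-a[0])[::-1])))
W=pts([(201,103),(612,104),(593,277),(211,278)],.064); print('blue',W.round(1),W.mean(0))
w=pts([(402,117),(402,265)],.062); print('web',w.round(1),w.mean(0))
plan((538,118,150,1.5,0.5),(538,118,60,1.5,0.5,30))
E
```

```text
body [[518.5 129. ]
 [557.4 129.7]
 [559.2 113.2]
 [520.4 112.3]] [538.89036496 121.04140879]
[[520.  119.4]
 [572.7 120.6]] [546.31105032 119.96896851] 1.298716679838531
blue [[356.2 348.4]
 [545.7 319.9]
 [535.  236.4]
 [338.  265. ]] [443.7049773  292.43664276]
web [[448.  328.6]
 [437.4 256.9]] [442.7116861  292.74569766]
0.5 -7.7 8.6 2.3 0 0 5.7; 0.5 -6.9 9.3 2.4 0 0 5.7; 0.5 -5.9 10 2.3 0 0 5.8; 0.5 -4.8 10.5 2.4 0 0 5.7; 0.5 -3.8 10.9 2.3 0 0 5.7
0.5 -2.7 11.3 2.4 0 0 5.7; 0.5 -1.6 11.5 2.3 0 0 5.8; 0.5 -0.4 11.5 2.3 0 0 5.7; 0.5 0.8 11.6 2.4 0 0 5.7; 0.5 1.9 11.4 2.3 0 0 5.7
0.5 3.1 11.2 2.4 0 0 5.7; 0.5 4.1 10.8 2.3 0 0 5.8; 0.5 5.2 10.3 2.3 0 0 5.7; 0.5 6.2 9.8 2.4 0 0 5.7; 0.5 -0 0 30 0 0 0
0.5 -0 0 30 0 0 0; 0.5 -0 0 30 0 0 0
```

Request:
arm_command(rows="0.5 -7.7 8.6 2 0 0 5.7; 0.5 -6.9 9.3 2 0 0 5.7; 0.5 -6 10 2 0 0 5.7; 0.5 -4.8 10.5 2 0 0 5.7; 0.5 -3.8 11 2 0 0 5.7")

```text
time_s: 21.92
position: [0.472, 0.198, 0.1726]
tool_rot: [[0.604, 0.797, -0.001], [0.797, -0.604, -0.0], [-0.001, -0.001, -1.0]]
ft_force: [0.5, -0.4, -0.5]
grip_width: 0.0427
```

Request:
arm_command(rows="0.5 -2.7 11.3 2 0 0 5.7; 0.5 -1.6 11.5 2 0 0 5.7; 0.5 -0.4 11.5 2 0 0 5.7; 0.5 0.8 11.5 2 0 0 5.7; 0.5 2 11.4 2 0 0 5.7")

```text
time_s: 22.33
position: [0.5091, 0.1536, 0.1625]
tool_rot: [[0.911, 0.413, -0.001], [0.413, -0.911, 0.0], [-0.001, -0.001, -1.0]]
ft_force: [-0.5, -0.1, -0.6]
grip_width: 0.0425
```

Request:
arm_command(rows="0.5 3 11 2 0 0 5.7; 0.5 4 11 2 0 0 5.7; 0.5 5 10 2 0 0 5.7; 0.5 6 10 2 0 0 5.7; 0.5 0 0 30 0 0 0")

```text
time_s: 22.75
position: [0.5415, 0.1171, 0.1282]
tool_rot: [[1.0, 0.026, 0.009], [0.026, -1.0, -0.0], [0.009, 0.0, -1.0]]
ft_force: [1.9, 0.2, 0.1]
grip_width: 0.0426
```

Request:
arm_command(rows="0.5 0 0 30 0 0 0; 0.5 0 0 30 0 0 0; 0.5 0 0 0 0 0 0; 0.5 0 0 0 0 0 0")

```text
time_s: 23.08
position: [0.5374, 0.1182, 0.0644]
tool_rot: [[0.999, 0.032, -0.003], [0.032, -0.999, 0.0], [-0.003, -0.0, -1.0]]
ft_force: [1.0, 0.6, -0.3]
grip_width: 0.0428
```

```bash
python3 - <<'E'
from h import *
st(); snap('wrist','w12'); plan((539,120,20,1.3,0.5,15))
print([ (proj('w12',[x,y,.008])).round(0).tolist() for x,y in [(.5195,.1205),(.558,.1215)]])
im=np.load('pics/w12.npz')['im'].astype(int)
# dark body pixels on the green bench in the window between fingers
m=(im.max(2)<75); m[:60]=0; m[265:]=0; m[:,:150]=0; m[:,420:]=0
n,l,s,c=cv2.connectedComponentsWithStats(m.astype(np.uint8))
for i in range(1,n):
    if s[i,4]>200: print(s[i],c[i],ray('w12',*c[i],.008)*1000)
E
```

```text
t 23.08 p [537.4 118.2  64.4] yaw 1.84 tilt [-0.0034  0.    ] F [ 1.   0.6 -0.3] w 42.8 q [ 0. 33. 89.  0. 58. 88.]
0.5 0.2 -0.4 11.5 0 0 0.1; 0.5 0.2 -0.5 11.5 0 0 0.2; 0.5 0.2 -0.4 11.4 0 0 0.1; 0.5 0.2 -0.5 11.5 0 0 0.1
[[277.0, 268.0], [277.0, 206.0]]
[ 150   60  270   23 4823] [292.62409289  69.21853618] [629.18660213 115.66305716]
[150 111 270  18 988] [283.72874494 122.32388664] [603.68152471 119.17512289]
[  185   204   235    61 11712] [304.42554645 238.72976434] [538.89476143 105.11705775]
```

Request:
arm_command(rows="0.5 0.5 -1 15 0 0 0.3; 0.5 0.5 -0.5 12 0 0 0; 0.5 0 0 10 0 0 0; 0.5 0 0 7 0 0 0; 0.5 0 0 0 0 0 0", squeeze=40)

```text
time_s: 23.55
position: [0.5387, 0.1193, 0.0211]
tool_rot: [[1.0, 0.026, -0.0], [0.026, -1.0, -0.0], [-0.0, -0.0, -1.0]]
ft_force: [-0.5, 1.0, 0.2]
grip_width: 0.0427
```

Request:
arm_command(rows="1 0 0 0 0 0 0; 1 0 0 0 0 0 0; 1 0 0 0 0 0 0; 1 0 0 0 0 0 0; 1 0 0 0 0 0 0")

```text
time_s: 23.97
position: [0.5392, 0.1193, 0.0223]
tool_rot: [[1.0, 0.026, 0.002], [0.026, -1.0, 0.0], [0.002, 0.0, -1.0]]
ft_force: [-2.6, -0.0, 5.3]
grip_width: 0.0151
```

Request:
arm_command(rows="1 0 0 0 0 0 0; 1 0 0 0 0 0 0; 1 0 0 0 0 0 0; 1 0 0 0 0 0 0")

```text
time_s: 24.3
position: [0.5392, 0.1193, 0.0223]
tool_rot: [[1.0, 0.026, 0.002], [0.026, -1.0, 0.0], [0.002, -0.0, -1.0]]
ft_force: [-1.1, -0.1, 7.1]
grip_width: 0.015
```

Request:
arm_command(rows="1 0 0 -20 0 0 0; 1 0 0 -30 0 0 0; 1 0 0 -35 0 0 0; 1 0 0 -35 0 0 0; 1 0 0 -20 0 0 0")

```text
time_s: 24.72
position: [0.5395, 0.1193, 0.1653]
tool_rot: [[1.0, 0.026, 0.005], [0.026, -1.0, 0.0], [0.005, 0.0, -1.0]]
ft_force: [0.9, -0.2, 1.0]
grip_width: 0.0152
```

```bash
python3 -c "
from h import *
st(); snap('wrist','w13',(100,100,460,360),2); plan((490,284,150,-8.4,1))"
```

```text
t 24.72 p [539.5 119.3 165.3] yaw 1.51 tilt [0.005  0.0001] F [ 0.9 -0.2  1. ] w 15.2 q [ 0. 26. 82.  0. 72. 89.]
1 -9.3 -33.2 3.6 0 0 2; 1 -10.4 -32.8 3.6 0 0 2; 1 -11.5 -32.5 3.6 0 0 1.9; 1 -12.6 -32 3.6 0 0 2; 1 -13.7 -31.6 3.6 0 0 2
```

View pics/w13.png

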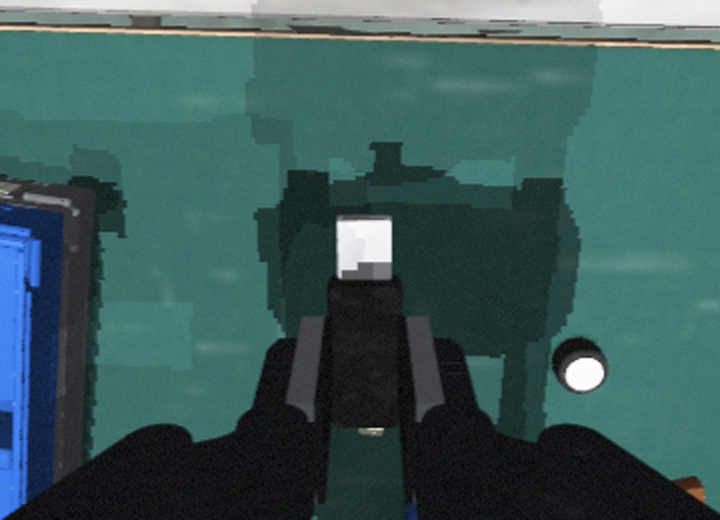

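Stick_1 is held flat by its body, with its centre about 7 mm ahead of the TCP.

```bash
python3 -c "
from h import *
plan((483,286,150,-8.4,1),(483,286,59,-8.4,1,25))"
```

```text
1 -10.6 -33.6 3.6 0 0 2; 1 -11.9 -33.2 3.6 0 0 2; 1 -12.9 -32.8 3.6 0 0 1.9; 1 -14.1 -32.4 3.6 0 0 2; 1 -15.1 -31.8 3.6 0 0 2
1 -0 -0 22.7 0 0 0; 1 -0 -0 22.8 0 0 0; 1 -0 -0 22.7 0 0 0; 1 -0 -0 22.8 0 0 0
```

Request:
arm_command(rows="1 -10.6 -33.6 3 0 0 2; 1 -12 -33 3 0 0 2; 1 -13 -33 3 0 0 2; 1 -14 -32.4 3 0 0 2; 1 -15 -32 3 0 0 2")

```text
time_s: 25.18
position: [0.4804, 0.2874, 0.1462]
tool_rot: [[0.989, -0.15, 0.0], [-0.15, -0.989, 0.0], [0.0, -0.0, -1.0]]
ft_force: [0.9, -0.4, -0.8]
grip_width: 0.0148
```

Request:
arm_command(rows="1 0 0 20 0 0 0; 1 0 0 20 0 0 0; 1 0 0 20 0 0 0; 1 0 0 0 0 0 0; 1 0 0 0 0 0 0")

```text
time_s: 25.6
position: [0.481, 0.286, 0.086]
tool_rot: [[0.989, -0.148, -0.002], [-0.148, -0.989, -0.001], [-0.002, 0.001, -1.0]]
ft_force: [0.8, -0.3, 1.0]
grip_width: 0.0149
```

```bash
python3 -c "
from h import *
st(); plan((483,286,59,-8.4,1,12))"
```

```text
t 25.6 p [481. 286.  86.] yaw -8.5 tilt [-0.0017 -0.0005] F [ 0.8 -0.3  1. ] w 14.9 q [ 19.  32.  86.   0.  62. 117.]
1 0.7 -0.1 9 0 0 -0; 1 0.6 -0.1 9 0 0 -0.1; 1 0.7 -0.1 9 0 0 0
```

Request:
arm_command(rows="1 1 0 12 0 0 0; 1 1 0 8 0 0 0; 1 0 0 6 0 0 0; 1 0 0 0 0 0 0; 1 0 0 0 0 0 0")

```text
time_s: 26.02
position: [0.4834, 0.2857, 0.0606]
tool_rot: [[0.989, -0.148, 0.0], [-0.148, -0.989, 0.0], [0.0, -0.0, -1.0]]
ft_force: [0.2, 0.2, 0.4]
grip_width: 0.015
```

Request:
arm_command(rows="1 0 0 1 0 0 0; 1 0 0 0 0 0 0; 0.65 0 0 0 0 0 0; 0.65 0 0 0 0 0 0; 0.65 0 0 0 0 0 0")

```text
time_s: 26.43
position: [0.4833, 0.2858, 0.0595]
tool_rot: [[0.989, -0.148, 0.0], [-0.148, -0.989, 0.0], [0.0, -0.0, -1.0]]
ft_force: [0.5, -0.1, 0.8]
grip_width: 0.0298
```

Request:
arm_command(rows="0.65 0 0 0 0 0 0; 0.65 0 0 -20 0 0 0; 0.65 0 0 -30 0 0 0; 0.65 0 0 -30 0 0 0; 0.5 0 0 -20 0 0 0")

```text
time_s: 26.85
position: [0.4837, 0.286, 0.162]
tool_rot: [[0.989, -0.148, 0.003], [-0.148, -0.989, 0.001], [0.002, -0.001, -1.0]]
ft_force: [0.9, 0.1, -0.1]
grip_width: 0.0406
```

```bash
python3 -c "
from h import *
st(); plan((545.5,-128,150,25,0.5),(545.5,-128,60,25,0.5,30))"
```

```text
t 26.85 p [483.7 286.  162. ] yaw -8.49 tilt [0.0026 0.0009] F [ 0.9  0.1 -0.1] w 40.6 q [ 19.  27.  80.  -0.  72. 117.]
0.5 10.2 33.4 1 0 0 -2.8; 0.5 8.5 33.8 1 0 0 -2.8; 0.5 6.9 34.2 1 0 0 -2.8; 0.5 5.2 34.5 1 0 0 -2.8; 0.5 3.5 34.7 1 0 0 -2.8
0.5 1.9 34.8 1 0 0 -2.7; 0.5 0.1 34.9 1 0 0 -2.8; 0.5 -1.5 34.8 1 0 0 -2.8; 0.5 -3.2 34.7 1 0 0 -2.8; 0.5 -5 34.6 1 0 0 -2.8
0.5 -6.6 34.2 1 0 0 -2.8; 0.5 -8.2 33.9 1 0 0 -2.8; 0.5 -0 0 22.5 0 0 0; 0.5 -0 0 22.5 0 0 0; 0.5 -0 0 22.5 0 0 0
0.5 -0 0 22.5 0 0 0
```

Request:
arm_command(rows="0.5 10 33.5 1 0 0 -2.8; 0.5 8.5 34 1 0 0 -2.8; 0.5 7 34 1 0 0 -2.8; 0.5 5 34.5 1 0 0 -2.8; 0.5 3.5 34.5 1 0 0 -2.8")

```text
time_s: 27.27
position: [0.5085, 0.1118, 0.1544]
tool_rot: [[0.995, 0.099, 0.0], [0.099, -0.995, -0.0], [0.0, 0.0, -1.0]]
ft_force: [0.3, 0.0, 0.0]
grip_width: 0.0428
```

Request:
arm_command(rows="0.5 2 35 1 0 0 -2.8; 0.5 0 35 1 0 0 -2.8; 0.5 -1.5 35 1 0 0 -2.8; 0.5 -3 34.5 1 0 0 -2.8; 0.5 -5 34.5 1 0 0 -2.8")

```text
time_s: 27.68
position: [0.5348, -0.0609, 0.1494]
tool_rot: [[0.942, 0.336, 0.0], [0.336, -0.942, -0.0], [0.0, 0.0, -1.0]]
ft_force: [0.8, 0.3, -0.3]
grip_width: 0.0428
```

Request:
arm_command(rows="0.5 -6.5 34 1 0 0 -2.8; 0.5 -8 34 1 0 0 -2.8; 0.5 0 0 25 0 0 0; 0.5 0 0 20 0 0 0; 0.5 0 0 0 0 0 0")

```text
time_s: 28.1
position: [0.5438, -0.1279, 0.0989]
tool_rot: [[0.906, 0.423, -0.006], [0.423, -0.906, 0.003], [-0.004, -0.005, -1.0]]
ft_force: [-1.1, 1.4, -0.3]
grip_width: 0.0428
```

Request:
arm_command(rows="0.5 0 0 0 0 0 0; 0.5 0 0 0 0 0 0")

```text
time_s: 28.27
position: [0.546, -0.1278, 0.1034]
tool_rot: [[0.905, 0.425, 0.001], [0.425, -0.905, -0.001], [0.001, 0.001, -1.0]]
ft_force: [-0.4, -1.7, 0.6]
grip_width: 0.0425
```

```bash
python3 - <<'E'
from h import *
st(); snap('wrist','w14'); plan((545.5,-128,20,25,0.5,15))
im=np.load('pics/w14.npz')['im'].astype(int)
# the bright plug locates the stick
m=(im.min(2)>130)&(im.max(2)-im.min(2)<30); m[:40]=0
n,l,s,c=cv2.connectedComponentsWithStats(m.astype(np.uint8))
for i in range(1,n):
    if s[i,4]>60: print(s[i],c[i].round(0),(ray('w14',*c[i],.005)*1000).round(1))
print('expected plug at', np.array([540.4,-130.3])-19.5*np.array([.906,.423]), proj('w14',[.5227,-.1385,.005]))
E
```

```text
t 28.27 p [ 546.  -127.8  103.4] yaw 25.13 tilt [ 0.0013 -0.0006] F [-0.4 -1.7  0.6] w 42.5 q [-25.  31.  85.   0.  64.  40.]
0.5 -0.1 -0 14 0 0 0; 0.5 -0.1 -0 13.9 0 0 0; 0.5 -0.1 -0.1 14 0 0 0.1; 0.5 -0.1 0 13.9 0 0 -0; 0.5 -0.1 0 14 0 0 0
0.5 -0.1 -0 13.9 0 0 0
[  128    40   432   209 14185] [353. 136.] [ 614.8 -146.2]
[ 238   40  322  164 9566] [411. 112.] [ 643.1 -172.4]
[ 20 239  26  22 453] [ 33. 249.] [447.4  22.3]
expected plug at [ 522.733  -138.5485] [281.23985066 249.40847223]
```

Request:
arm_command(rows="0.5 0 0 28 0 0 0; 0.5 0 0 24 0 0 0; 0.5 0 0 18 0 0 0; 0.5 0 0 12 0 0 0; 0.5 0 0 0 0 0 0")

```text
time_s: 28.73
position: [0.5451, -0.1273, 0.0193]
tool_rot: [[0.905, 0.425, -0.002], [0.425, -0.905, 0.001], [-0.001, -0.002, -1.0]]
ft_force: [-0.2, -0.2, -0.1]
grip_width: 0.043
```

Request:
arm_command(rows="0.5 0 0 0 0 0 0; 1 0 0 0 0 0 0; 1 0 0 0 0 0 0; 1 0 0 0 0 0 0; 1 0 0 0 0 0 0")

```text
time_s: 29.15
position: [0.5462, -0.1281, 0.0218]
tool_rot: [[0.906, 0.424, 0.002], [0.424, -0.906, -0.001], [0.002, 0.002, -1.0]]
ft_force: [0.2, 1.2, 7.1]
grip_width: 0.0151
```

Request:
arm_command(rows="1 0 0 0 0 0 0; 1 0 0 0 0 0 0; 1 0 0 0 0 0 0; 1 0 0 0 0 0 0; 1 0 0 0 0 0 0")

```text
time_s: 29.57
position: [0.5462, -0.1281, 0.0219]
tool_rot: [[0.906, 0.424, 0.002], [0.424, -0.906, -0.001], [0.002, 0.002, -1.0]]
ft_force: [-0.3, 0.6, 6.6]
grip_width: 0.0152
```

Request:
arm_command(rows="1 0 0 -20 0 0 0; 1 0 0 -30 0 0 0; 1 0 0 -35 0 0 0; 1 0 0 -35 0 0 0; 1 0 0 -15 0 0 0")

```text
time_s: 29.98
position: [0.5467, -0.1284, 0.1607]
tool_rot: [[0.905, 0.424, 0.007], [0.424, -0.905, -0.003], [0.005, 0.006, -1.0]]
ft_force: [0.6, -0.5, 0.2]
grip_width: 0.015
```

```bash
python3 - <<'E'
from h import *
st(); snap('wrist','w15')
im=np.load('pics/w15.npz')['im'].astype(int)
# column profile through the held stick: plug (grey/bright) or body (dark)
for v in range(190,345,6): print(v,im[v,281-3:281+4].mean(0).round().tolist(),end=' ')
E
```

```text
t 29.98 p [ 546.7 -128.4  160.7] yaw 25.11 tilt [ 0.0069 -0.0033] F [ 0.6 -0.5  0.2] w 15.0 q [-25.  27.  81.   0.  72.  40.]
190 [36.0, 65.0, 63.0] 196 [39.0, 70.0, 68.0] 202 [32.0, 61.0, 59.0] 208 [28.0, 51.0, 49.0] 214 [26.0, 48.0, 46.0] 220 [26.0, 49.0, 48.0] 226 [29.0, 51.0, 48.0] 232 [30.0, 52.0, 50.0] 238 [19.0, 20.0, 21.0] 244 [27.0, 26.0, 27.0] 250 [25.0, 23.0, 25.0] 256 [27.0, 26.0, 25.0] 262 [27.0, 26.0, 26.0] 268 [25.0, 24.0, 23.0] 274 [28.0, 26.0, 26.0] 280 [29.0, 28.0, 27.0] 286 [32.0, 30.0, 30.0] 292 [27.0, 26.0, 25.0] 298 [25.0, 25.0, 25.0] 304 [25.0, 25.0, 26.0] 310 [28.0, 29.0, 29.0] 316 [139.0, 140.0, 143.0] 322 [178.0, 178.0, 182.0] 328 [172.0, 173.0, 177.0] 334 [167.0, 168.0, 171.0] 340 [75.0, 131.0, 122.0]
```

```bash
python3 -c "
from h import *
plan((401.3,298.3,150,-8.4,1,35))"
```

```text
1 3.8 -34.5 0.9 0 0 2.6; 1 2.2 -34.6 0.9 0 0 2.6; 1 0.6 -34.7 1 0 0 2.5; 1 -0.9 -34.7 0.9 0 0 2.6; 1 -2.5 -34.7 0.9 0 0 2.6
1 -4 -34.4 0.9 0 0 2.6; 1 -5.6 -34.3 0.9 0 0 2.5; 1 -7 -34 1 0 0 2.6; 1 -8.6 -33.6 0.9 0 0 2.6; 1 -10.2 -33.2 0.9 0 0 2.6
1 -11.6 -32.7 0.9 0 0 2.6; 1 -13.1 -32.1 0.9 0 0 2.5; 1 -14.5 -31.6 1 0 0 2.6
```

Request:
arm_command(rows="1 3.8 -34.5 0 0 0 2.6; 1 2.2 -34.6 0 0 0 2.6; 1 0.6 -34.7 0 0 0 2.6; 1 -1 -34.7 0 0 0 2.6; 1 -2.5 -34.7 0 0 0 2.6")

```text
time_s: 30.45
position: [0.4885, 0.0377, 0.1556]
tool_rot: [[0.978, 0.207, 0.001], [0.207, -0.978, -0.0], [0.001, 0.0, -1.0]]
ft_force: [1.2, 1.0, -0.3]
grip_width: 0.0155
```

Request:
arm_command(rows="1 -4 -34.4 0 0 0 2.6; 1 -5.6 -34.3 0 0 0 2.6; 1 -7 -34 0 0 0 2.5; 1 -8.6 -33.6 0 0 0 2.6; 1 -10 -33 0 0 0 2.6")

```text
time_s: 30.87
position: [0.4329, 0.2019, 0.1557]
tool_rot: [[1.0, -0.016, 0.001], [-0.016, -1.0, 0.0], [0.001, -0.0, -1.0]]
ft_force: [0.4, -0.8, -0.3]
grip_width: 0.015
```

Request:
arm_command(rows="1 -11.6 -32.7 0 0 0 2.6; 1 -13 -32 0 0 0 2.5; 1 -14.5 -31.6 0 0 0 2.6; 1 0 0 20 0 0 0; 1 0 0 20 0 0 0")

```text
time_s: 31.28
position: [0.4, 0.3008, 0.1158]
tool_rot: [[0.99, -0.144, 0.003], [-0.144, -0.99, 0.001], [0.003, -0.002, -1.0]]
ft_force: [-0.6, -0.5, -0.8]
grip_width: 0.0151
```

Request:
arm_command(rows="1 0 0 20 0 0 0; 1 0 0 10 0 0 0; 1 0 0 0 0 0 0; 1 0 0 0 0 0 0; 1 0 0 0 0 0 0")

```text
time_s: 31.7
position: [0.4009, 0.2991, 0.0862]
tool_rot: [[0.989, -0.148, 0.001], [-0.148, -0.989, 0.001], [0.001, -0.001, -1.0]]
ft_force: [-1.2, -0.3, 0.2]
grip_width: 0.0153
```

```bash
python3 -c "
from h import *
st(); snap('wrist','w16'); plan((401.3,298.3,58.5,-8.4,1,12))"
```

```text
t 31.7 p [400.9 299.1  86.2] yaw -8.5 tilt [0.0015 0.0006] F [-1.2 -0.3  0.2] w 15.3 q [ 23.  28.  96.  -0.  57. 122.]
1 0.2 0.2 9.3 0 0 -0; 1 0.2 0.3 9.2 0 0 -0.1; 1 0.1 0.2 9.3 0 0 -0
```

Request:
arm_command(rows="1 0 0.5 12 0 0 0; 1 0 0 9 0 0 0; 1 0 0 6 0 0 0; 1 0 0 0 0 0 0; 1 0 0 0 0 0 0")

```text
time_s: 32.17
position: [0.4004, 0.2985, 0.0583]
tool_rot: [[0.989, -0.148, -0.0], [-0.148, -0.989, 0.0], [-0.0, -0.0, -1.0]]
ft_force: [-0.2, 0.1, -0.3]
grip_width: 0.0152
```

Request:
arm_command(rows="1 0 0 0 0 0 0; 1 0 0 0 0 0 0; 0.65 0 0 0 0 0 0; 0.65 0 0 0 0 0 0; 0.65 0 0 0 0 0 0")

```text
time_s: 32.58
position: [0.4004, 0.2985, 0.0584]
tool_rot: [[0.989, -0.148, 0.0], [-0.148, -0.989, 0.0], [0.0, -0.0, -1.0]]
ft_force: [0.3, -0.1, 0.1]
grip_width: 0.0302
```

Request:
arm_command(rows="0.65 0 0 0 0 0 0; 0.65 0 0 -20 0 0 0; 0.65 0 0 -30 0 0 0; 0.65 0 0 -30 0 0 0; 0.65 -20 0 -20 0 0 0")

```text
time_s: 33.0
position: [0.3833, 0.3015, 0.1608]
tool_rot: [[0.989, -0.15, 0.005], [-0.15, -0.989, 0.002], [0.004, -0.002, -1.0]]
ft_force: [0.2, 0.3, 0.2]
grip_width: 0.0301
```

```bash
python3 -c "
from h import *
st(); plan((432,235,200,81.6,0.5))"
```

```text
t 33.0 p [383.3 301.5 160.8] yaw -8.6 tilt [0.0045 0.0016] F [0.2 0.3 0.2] w 30.1 q [ 24.  21.  92.  -0.  67. 123.]
0.5 3.6 3.7 -2.4 0 0 -5.6; 0.5 3.3 3.9 -2.5 0 0 -5.7; 0.5 2.8 4.3 -2.4 0 0 -5.6; 0.5 2.4 4.6 -2.5 0 0 -5.6; 0.5 2 4.8 -2.4 0 0 -5.7
0.5 1.5 4.9 -2.5 0 0 -5.6; 0.5 1 5.1 -2.4 0 0 -5.7; 0.5 0.4 5.1 -2.5 0 0 -5.6; 0.5 0 5.1 -2.4 0 0 -5.6; 0.5 -0.5 5.2 -2.5 0 0 -5.7
0.5 -1 5 -2.4 0 0 -5.6; 0.5 -1.6 4.9 -2.5 0 0 -5.6; 0.5 -1.9 4.8 -2.4 0 0 -5.7; 0.5 -2.5 4.5 -2.5 0 0 -5.6; 0.5 -2.9 4.3 -2.4 0 0 -5.7
0.5 -3.3 3.9 -2.5 0 0 -5.6
```

Request:
arm_command(rows="0.65 0 0 -35 0 0 0; 0.65 0 0 -35 0 0 0; 0.65 0 0 -35 0 0 0; 0.65 0 0 -35 0 0 0; 0.65 0 0 -10 0 0 0")

```text
time_s: 33.42
position: [0.3813, 0.3018, 0.3136]
tool_rot: [[0.989, -0.148, 0.008], [-0.148, -0.989, 0.004], [0.007, -0.005, -1.0]]
ft_force: [-0.4, -1.3, -0.1]
grip_width: 0.0299
```

Request:
arm_command(rows="0.65 0 0 0 0 0 0; 0.65 0 0 0 0 0 0; 0.65 0 0 0 0 0 0; 0.65 0 0 0 0 0 0")

```text
time_s: 33.75
position: [0.3802, 0.3012, 0.3068]
tool_rot: [[0.989, -0.148, -0.003], [-0.148, -0.989, -0.001], [-0.003, 0.002, -1.0]]
ft_force: [0.2, 0.9, 0.0]
grip_width: 0.0301
```

```bash
python3 - <<'E'
from h import *
st(); snap('wrist','w17'); snap('scene','sc2')
a=np.load('pics/w17.npz')['im'][0:330,100:480,::-1]; b=np.load('pics/sc2.npz')['im'][100:320,140:440,::-1]
a=cv2.resize(a,(480,417)); b=cv2.resize(b,(312,229))
o=np.zeros((417,792,3),np.uint8); o[:,:480]=a; o[:229,480:]=b; cv2.imwrite('pics/fin.png',o)
E
```

```text
t 33.75 p [380.2 301.2 306.8] yaw -8.5 tilt [-0.0029 -0.0013] F [0.2 0.9 0. ] w 30.1 q [ 24.  13.  77.   0.  90. 123.]
```

View pics/fin.png

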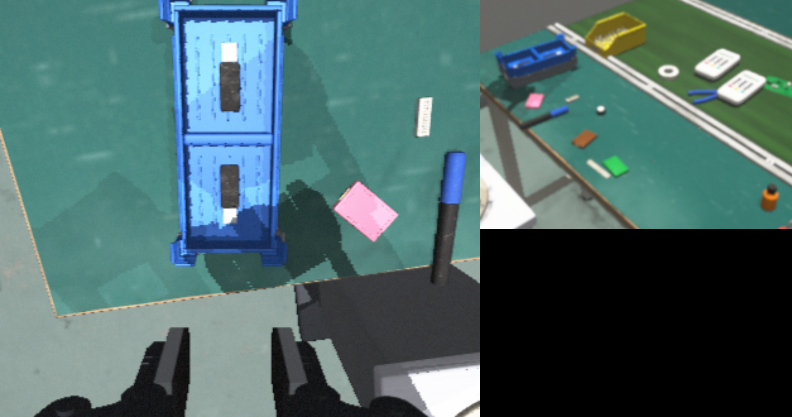

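The final view shows one stick lying in each blue bay, at (230,77) and (230,193). The blue tray is squarely stacked, and the bystanders and look-alikes visible here are still where they were.

```bash
python3 -c "
from h import *
st(); env.close_job()"
```

```text
t 33.85 p [380.4 301.3 307.2] yaw -8.5 tilt [-0.002  -0.0009] F [-0.1  0.7 -0.3] w 30.1 q [ 24.  13.  77.   0.  90. 123.]
the job is handed in; nothing more can be done
```

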